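Hang the repaired board's carrier on the inspection rail

ROBOT

A 7-joint arm with a two-finger parallel gripper is mounted at the origin on the work surface. World frame = base frame: x ahead of the robot, y to its left, z up, the work surface at z = 0. Lengths are in mm, angles in rad, forces in N, time in s.
With the tool pointing down it reaches from about 425 to 1025 mm from the base axis. Payload 9.4 kg.
Tool frame: the origin (TCP) lies at the very end of the fingers, on their centre line; the grasp point (between the pads) lies manip.pinch_z behind it (manip.pinch_z is the distance from the TCP to the grasp point, in mm); z points along the fingers, x is the direction in which the jaws open and shut, and the axes are right-handed (so a half turn about z gives the same grasp; the last joint's range is limited). The gripper opens to 85 mm and grips with 20 to 120 N. Pads are 22 mm wide; open, the fingers measure 114 mm over their backs; the gripper's body (76 mm by 85 mm) begins 54 mm behind the grasp point. The pads swing forward as they close: fully open they stand 13 mm farther back than shut.
Start: joints at [-1.233, 0.599, -0.003, 1.599, 0.002, 0.943, -0.08], TCP at [292.185, 663.515, 195.075] pointing down, gripper open.
Joint ranges: [-2.57, 2.57], [-0.35, 1.97], [-1.29, 1.29], [0.11, 2.56], [-1.05, 4.19], [0.11, 1.86], [-2.63, 2.63]. Speed limits (rad/s): [2.22, 2.22, 3.01, 3.01, 3.14, 3.14, 3.14].

INTERFACE

Orientations are given as a unit quaternion [w, x, y, z].
In Python, from workcell import manip, camera, get_calibration, find_in gives the robot as it stands. The module is installed in compiled form; this text tells all that it offers.
- The arm moves only by the tool arm_command, never from a script. Its argument "plan" is a list of rows, each a list of 3 entries, a list of its own where there are three numbers: the finger opening in m, from 0 to 0.0854, then the shift along the world's x, y, z in m, then the turn about the world's z in degrees. A call has 1 to 20 rows; each row is the pose to reach, as a shift and turn from the pose commanded when the call began; what a row does not reach only later rows make up. A row lasts 1/10 s, in which the tool goes at most 50 mm and 8.59 degrees, less where a joint would pass 70% of its speed; a pose out of reach is approached as far as the arm can. A call with a gripper value outside its range is refused whole. The fingers move at their own pace and stop on an object; "newtons" is the grip in N (left out, the last holds). Time passes only in rows, so rows that repeat a pose let the fingers close. It gives the time, the measured TCP pose, the force and the opening at its end, in the units of the state.
- manip.sense(): the state, without advancing time (a new reading comes with each control period).
- camera(name): name is "scene" or "top"; returns the picture (480x640x3 uint8, red, green, blue); there is no depth.
- get_calibration(name): a dict with "camera_matrix" (3x3 intrinsics, pixels), "T" (4x4, takes a point from camera to world coordinates). Camera axes: x right, y up, looking along -z (the intrinsics and any distortion apply to the point x, -y, -z); pixel columns grow to the right and rows downward; lengths in mm; the calibration is good to about 2 mm. A picture is of the moment at which its call begins. get_calibration takes no time and is no camera call.
- manip.close_job(): hands the job in, once; it reports no verdict.
Trained networks look in the newest picture that a camera, given by its name, has taken for a name from the list of things; names that differ only in an ending like _2 or _b are one class to them, and where a whole thing is asked for, a point or a joint stands for the part that bears it (a point fixed in the world has none). Each returns a list of dicts, best first, with "conf" (0 to 1); they miss things now and then, are a little off and sometimes report something else, mostly with a low value. They report only what shows in the picture. A call takes as long as a camera call.
- find_in(camera, name): "at" ([x, y, z] in mm, in world coordinates, good to about 4 mm: the middle of the surface that is visible of it).
The state is a dict: "t": time; "joint_positions": joint angles; "dq": joint speeds; "joint_torque": joint torques, N m; "eef_pos": TCP position; "orientation": TCP orientation; "wrist_force": force on the tool from outside, world axes, zero at the start; "moment": the same for the moment, N m; "opening": finger opening in mm.
Only numpy, scipy, OpenCV 4.12 (cv2) and the standard library are available. Lean on these libraries where they do the work, as an engineer would, in place of code of your own. Each camera call takes 0.05 s, during which the arm holds its last target. There are 200 camera calls.

TASK

Lift the orange circuit-board carrier by its hook out of the deep blue box, stand it down in the slot of the black stand with its yellow tab still towards the robot and let go. Take it again by the yellow tab, hook it over the rail so that it rests on the green band, and slide it along the rail, without lifting it off, until the hook is on the red band; leave it hanging there by itself. Do not disturb the loose things lying about the bench.

Things in the scene. Friction and masses are not known exactly. Their poses are not given: they have to be found in the camera images.
- carrier: Upright circuit-board carrier, 8 mm thick (its y), about 100 g, in its own x-z plane. Origin: centre of the underside; z up. Orange plate with a green board: x -56 to 56 mm, z 0 to 70. On it a yellow tab (x -56 to -30, z 70 to 95; the -x end, towards the robot) and a white hook rising to z 120. At the start it stands loosely in the deep box; only the hook sticks out.
- carrier_seat (a point): Underside of the hook's crown (carrier x 0, z 112): the point that rests on top of the rail. Axes as the carrier. Hook: stem x -20 to -12, z 70 to 120; crown x -20 to 20, z 112 to 120; lip x 12 to 20, from the crown down to z 100. The rail enters from +x through the 30 mm gap between plate top (z 70) and lip (z 100); then the carrier is lowered.
- carrier_tab (a point): Middle of the top edge of the yellow tab: carrier x -43, z 95 mm.
- deep_box: Fixed blue box, 150 (x) x 46 (y) x 100 mm high, slot 122 x 14 mm, inner floor at 5 mm. Origin: centre of the underside; the slot runs along its x. It may be at either of two places, the stand at the other.
- stand: Fixed black stand block, 150 (x) x 64 (y) x 38 mm high with a central slot 122 x 14 mm along its x, floor at 5 mm. Origin: centre of the underside.
- stand_slot (a point): Centre of the stand's slot floor, 5 mm above the bench; the carrier's origin belongs here, the carrier's x along the stand's x.
- rail: Fixed aluminium rail: round bar 12 mm in diameter along its y, 360 mm long, axis 160 mm above the bench, on two 14 mm posts at y -168 and 168 mm whose feet are 80 x 40 x 8 mm. Origin: on the bench below the middle; its -x side faces the robot.
- rail_mid (a point): Middle of the rail on its axis, 160 mm above the bench, axes as the rail (y along it).
- load_mark: Green band 24 mm long round the rail where the carrier is hooked on, with a green stripe 24 mm wide on the bench below. Origin: centre of the band on the rail's axis; y along the rail. On either side of the rail's middle, at least 70 mm from it.
- target_mark: Red band 24 mm long round the rail where the carrier must end, with a red stripe on the bench below. Origin: centre of the band on the rail's axis; y along the rail. On the other side of the rail's middle.
- screwdriver: Loose bystander: screwdriver with a yellow handle, lying on the bench.
- tape_roll: Loose bystander: roll of blue tape, 68 mm across, 22 mm high.
- battery: Loose bystander: grey battery pack, 85 x 45 x 30 mm.
- flux_bottle: Loose bystander: amber bottle, 44 mm across, 100 mm high, standing.
- screw_tray: Loose bystander: white screw tray, 90 x 70 x 22 mm.
- wrench: Loose bystander: steel wrench lying flat.

How it is judged:
By the outcome, as a careful person would: the job done as asked, in the order asked, and still so for the second after the job is handed in, with the robot touching nothing.
It also fails if it takes over 72 s, if anything falls off the work surface, if the arm or the gripper's body presses on something with over 40 N, if the wrist force passes 120 N, or if a joint passes its speed limit or range.

## Working session

There is one attempt and no reset: what is moved stays moved. The work goes in short steps, Python scripts to look and compute and a tool call to move; the robot and the scene stay as the last step left them, time stands still between calls to the robot, and variables do not carry over. Pictures are saved under pics/ and viewed, about 8 in all and at most 12, crops included, and the job is handed in when it is done.

Besides the shell and the picture viewer there is one more tool, called after ">>>" as name([rows], argument=value, ...), one row to a line, values as JSON. arm_command: Moves the arm, as the interface text tells. Its arguments: {"type":"object","properties":{"plan":{"type":"array"},"newtons":{"type":"number"}},"required":["plan"]}

```bash
mkdir -p pics; cat > h.py <<'E'
from workcell import manip, camera, get_calibration, find_in
import numpy as np, cv2
def snap(n,f):
    im=camera(n); cv2.imwrite('pics/'+f,im[:,:,::-1]); return im
def proj(n,P):
    c=get_calibration(n); T=np.array(c['T']); K=np.array(c['camera_matrix'])
    p=np.linalg.inv(T)@np.r_[P,1]; q=K@np.array([p[0],-p[1],-p[2]]); return q[:2]/q[2]
def ray(n,uv,z):
    c=get_calibration(n); T=np.array(c['T']); K=np.array(c['camera_matrix'])
    d=np.linalg.inv(K)@np.array([uv[0],uv[1],1]); d=T[:3,:3]@np.array([d[0],-d[1],-d[2]])
    o=T[:3,3]; return o+d*(z-o[2])/d[2]
def tri(uv1,uv2):
    A=[];b=[]
    for n,uv in (('scene',uv1),('top',uv2)):
        o=np.array(get_calibration(n)['T'])[:3,3]; d=ray(n,uv,0)-o; d/=np.linalg.norm(d)
        M=np.eye(3)-np.outer(d,d); A.append(M); b.append(M@o)
    return np.linalg.lstsq(np.vstack(A),np.hstack(b),rcond=None)[0]
E
python3 - <<'E'
from h import *
np.set_printoptions(precision=1,suppress=True)
s=manip.sense(); print(s['t'],s['eef_pos'],s['orientation'],s['opening'],manip.pinch_z)
for n in('scene','top'):
    snap(n,n+'0.png'); c=get_calibration(n); print({k:np.array(v) for k,v in c.items()})
    for o in ['carrier','carrier_seat','carrier_tab','deep_box','stand','stand_slot','rail','rail_mid','load_mark','target_mark','screwdriver','tape_roll','battery','flux_bottle','screw_tray','wrench']:
        print(n,o,[(np.array(d['at']),round(d['conf'],2)) for d in find_in(n,o)[:2]])
print(manip.sense()['t'])
E
```

```text
0.0 [292.  663.  194.2] [ 0.   0.8  0.5 -0. ] 85.12523546513636 18.700000000000003
{'camera_matrix': array([[620.8,   0. , 321.5],
       [  0. , 620.8, 234.7],
       [  0. ,   0. ,   1. ]]), 'T': array([[   0.7,   -0.4,    0.6, 1313.6],
       [   0.7,    0.4,   -0.6, -716.6],
       [  -0. ,    0.8,    0.6,  868.1],
       [   0. ,    0. ,    0. ,    1. ]])}
scene carrier [(array([480.5, 306.4, 115. ]), 0.56)]
scene carrier_seat [(array([484.2, 305.2, 117.7]), 0.73)]
scene carrier_tab [(array([ 480.8, -173.3,   21.1]), 0.72), (array([ 589.6, -238.9,   -0. ]), 0.61)]
scene deep_box []
scene stand [(array([501.8, 124.5,  35.2]), 0.67), (array([ 731.4, -174.8,    7. ]), 0.44)]
scene stand_slot [(array([497.3, 122.9,  34.1]), 0.77), (array([507.8, 291. ,  62.4]), 0.48)]
scene rail [(array([ 594.1, -223.5,   73.9]), 0.73)]
scene rail_mid [(array([ 592.6, -225.5,   76.3]), 0.63)]
scene load_mark [(array([ 591.3, -240.2,    1.3]), 0.56), (array([ 595.4, -226.8,   77.1]), 0.3)]
scene target_mark [(array([609.6, -69. ,   3.2]), 0.77)]
scene screwdriver [(array([ 482.2, -175. ,   22. ]), 0.
[... 803 characters left out ...]
5]), 0.77)]
top stand [(array([480.6, 128.5,  37.1]), 0.96)]
top stand_slot [(array([483.2, 125.1,  37.7]), 0.85)]
top rail [(array([ 586.8, -178.5,  112.8]), 0.8)]
top rail_mid []
top load_mark [(array([ 581.2, -234.9,    2.3]), 0.91)]
top target_mark [(array([601. , -74. ,   3.7]), 0.86), (array([ 578.8, -237.6,    0.9]), 0.72)]
top screwdriver [(array([ 458.8, -171.3,   24.2]), 0.64)]
top tape_roll [(array([786.6,  -4.4,  22.9]), 0.96)]
top battery [(array([732.5, 130.9,  28.2]), 0.66)]
top flux_bottle [(array([751.7, 304.3,  64.4]), 0.77)]
top screw_tray [(array([734.6, 134.2,  31. ]), 0.7), (array([ 459.7, -394.6,    6.1]), 0.68)]
top wrench [(array([ 722.8, -177.4,    4.4]), 0.84)]
1.7
```

View pics/scene0.png

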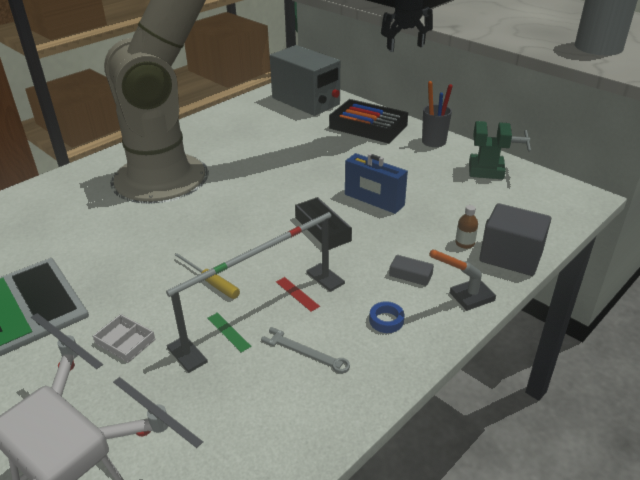

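View pics/top0.png

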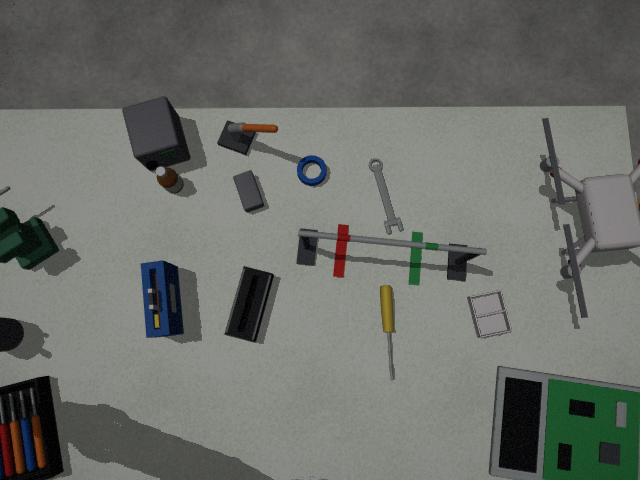

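The scene view shows the blue box with the hook at about (375,160), the black stand at (323,220), and the rail from (172,292) to (328,215) with green at (222,267) and red at (295,231). The top view shows the box at (162,300), tab at (156,320), stand at (250,303), and rail from (300,233) to (485,251). Next I'll fit the poses with silhouettes.

```bash
cat > fit.py <<'E'
from h import *
from scipy.optimize import minimize
np.set_printoptions(precision=2,suppress=True)
S,Tp=[cv2.imread(f'pics/{n}0.png') for n in('scene','top')]
def crop(im,u0,v0,u1,v1,k): return cv2.resize(im[v0:v1,u0:u1],None,fx=k,fy=k,interpolation=cv2.INTER_CUBIC)
def hull(n,p,dim):
    x,y,a=p; c,s=np.cos(a),np.sin(a)
    P=[proj(n,[x+c*i*dim[0]/2-s*j*dim[1]/2,y+s*i*dim[0]/2+c*j*dim[1]/2,z]) for i in(-1,1) for j in(-1,1) for z in(0,dim[2])]
    return cv2.convexHull(np.float32(P))
def cost(p,masks,dim):
    t=0
    for n,(m,roi) in masks.items():
        u,v,U,V=roi; k=4
        h=np.round(((hull(n,p,dim)+.5-[u,v])*k-.5)*16).astype(np.int32)
        g=np.zeros(((V-v)*k,(U-u)*k),np.uint8); cv2.fillPoly(g,[h],255,shift=4)
        M=cv2.resize(m[v:V,u:U],None,fx=k,fy=k,interpolation=cv2.INTER_LINEAR)
        t+=np.mean((g>127)!=(M>127))*g.size/(k*k)
    return t
def fit(masks,p0,dim):
    best=None
    for d in(-.15,0,.15):
        sx=np.array([[0,0,0],[8,0,0],[0,8,0],[0,0,.08]])+np.array(p0)+[0,0,d]
        r=minimize(cost,sx[0],args=(masks,dim),method='Nelder-Mead',options=dict(initial_simplex=sx,xatol=.01,fatol=.05,maxiter=400))
        if best is None or r.fun<best.fun: best=r
    return best.x,best.fun
def blob(m):
    m=cv2.morphologyEx(m,cv2.MORPH_CLOSE,np.ones((7,7)));n,l,st,_=cv2.connectedComponentsWithStats(m)
    k=1+np.argmax(st[1:,4]); return (l==k).astype(np.uint8)*255
def inroi(m,r):
    o=np.zeros_like(m);u,v,U,V=r;o[v:V,u:U]=m[v:V,u:U];return o
if __name__=='__main__':
    M={};D={}
    for n,im,rb,rs in(('scene',S,(335,140,420,220),(285,190,360,255)),('top',Tp,(130,250,195,350),(215,255,285,350))):
        hs=cv2.cvtColor(im,cv2.COLOR_BGR2HSV)
        M[n]=(blob(inroi(cv2.inRange(hs,(100,90,20),(130,255,255)),rb)),rb)
        D[n]=(blob(inroi(cv2.inRange(hs,(0,0,0),(180,255,62)),rs)),rs)
        for nm,lo,hi in(('green',(50,110,40),(85,255,255)),('red',(0,140,60),(8,255,255))):
            m=cv2.inRange(hs,lo,hi); k,l,st,c=cv2.connectedComponentsWithStats(m)
            print(n,nm,[(c[i],st[i].tolist()) for i in range(1,k) if 12<st[i,4]<900])
    for nm,X,dim,p0 in(('box',M,(150,46,100),(485,295,-.05)),('stand',D,(150,64,38),(482,127,-.25))):
        print(nm,'both',fit(X,p0,dim))
        for n in X: print(nm,n,fit({n:X[n]},p0,dim),(X[n][0]>0).sum())
    a=cv2.resize(crop(Tp,125,250,290,350,4),(640,388)); b=crop(S,335,140,415,215,4)
    e=crop(Tp,290,215,490,285,4); c=np.zeros((588+0,800,3),np.uint8)
    c[:280]=e; d=crop(S,160,195,345,305,2); c[290:290+d.shape[0],:d.shape[1]]=d; c[288:588,400:720]=b
    cv2.imwrite('pics/c1.png',c); cv2.imwrite('pics/c2.png',crop(Tp,125,250,290,350,4))
E
python3 fit.py
```

```text
scene green [(array([219.9, 267. ]), [215, 264, 11, 7, 42]), (array([217.14, 320.31]), [209, 314, 17, 14, 126]), (array([235.45, 338.77]), [222, 327, 28, 25, 279])]
scene red [(array([446.35,  98.9 ]), [442, 85, 10, 30, 88]), (array([335.19,  92.93]), [332, 90, 7, 7, 42]), (array([364.09, 111.29]), [349, 107, 31, 10, 82]), (array([295.17, 230.38]), [290, 227, 11, 8, 42]), (array([285.33, 283.8 ]), [278, 278, 16, 12, 106]), (array([304.27, 299.63]), [291, 290, 28, 21, 227])]
top green [(array([  2.75, 215.33]), [0, 208, 8, 15, 76]), (array([ 33.39, 221.83]), [29, 218, 10, 9, 41]), (array([  9.69, 242.56]), [0, 231, 23, 25, 260]), (array([416.61, 236.44]), [412, 232, 11, 10, 98]), (array([431.57, 245.86]), [426, 243, 13, 7, 72]), (array([414.68, 265.8 ]), [409, 248, 13, 37, 377]), (array([ 22.95, 261.19]), [16, 256, 14, 12, 78])]
top red [(array([340.68, 250.16]), [333, 224, 17, 53, 494]), (array([  4.95, 449.86]), [0, 424, 11, 52, 247])]Traceback (most recent call last):
  File "fit.py", line 41, in <module>
    print(nm,'both',fit(X,p0,dim))
                    ~~~^^^^^^^^^^
  File "
[... 171 characters left out ...]
ize_neldermead(fun, x0, args, callback, bounds=bounds,
                               **options)
    fxcc = func(xcc)
    fx = function(np.copy(x), *(wrapper_args + args))
  File "fit.py", line 14, in cost
    h=np.round(((hull(n,p,dim)+.5-[u,v])*k-.5)*16).astype(np.int32)
                 ~~~~^^^^^^^^^
  File "fit.py", line 8, in hull
    P=[proj(n,[x+c*i*dim[0]/2-s*j*dim[1]/2,y+s*i*dim[0]/2+c*j*dim[1]/2,z]) for i in(-1,1) for j in(-1,1) for z in(0,dim[2])]
       ~~~~^^^^^^^^^^^^^^^^^^^^^^^^^^^^^^^^^^^^^^^^^^^^^^^^^^^^^^^^^^^^^^^
  File "h.py", line 6, in proj
    c=get_calibration(n); T=np.array(c['T']); K=np.array(c['camera_matrix'])
ValueError: time passes only in moves, steps and waits
```

```bash
sed -i 's/^import numpy.*/import numpy as np, cv2, functools\nget_calibration=functools.lru_cache(get_calibration)/' h.py
cat >> fit.py <<'E'
    G=tri((219.9,267.0),(431.57,245.86)); R_=ray('scene',(295.17,230.38),160); print('green',G,ray('scene',(219.9,267.0),160),ray('top',(431.57,245.86),160),'red',R_)
    for z in (0,160): print([ray('top',q,z) for q in((416.6,236.4),(431.6,245.9),(301,233),(484,251))])
E
time python3 fit.py | grep -v ' red\| green'
```

```text
box both (array([489.97, 306.42,   0.13]), np.float64(589.75))
box scene (array([491.37, 307.8 ,   0.04]), np.float64(451.4375)) 2250
box top (array([489.97, 306.2 ,   0.14]), np.float64(91.6875)) 2687
stand both (array([482.53, 126.06,  -0.25]), np.float64(383.5625))
stand scene (array([487.14, 125.24,  -0.3 ]), np.float64(193.1875)) 1624
stand top (array([481.51, 125.96,  -0.25]), np.float64(158.125)) 2153
[array([ 632.47, -244.39,    0.  ]), array([ 610.62, -277.26,    0.  ]), array([641.17,  16.66,   0.  ]), array([ 598.64, -394.11,    0.  ])]
[array([ 602.39, -212.63,  160.  ]), array([ 583.8 , -240.59,  160.  ]), array([609.8 ,   9.43, 160.  ]), array([ 573.62, -339.98,  160.  ])]
real	0m4.130s
user	0m5.113s
sys	0m2.219s
```

View pics/c1.png

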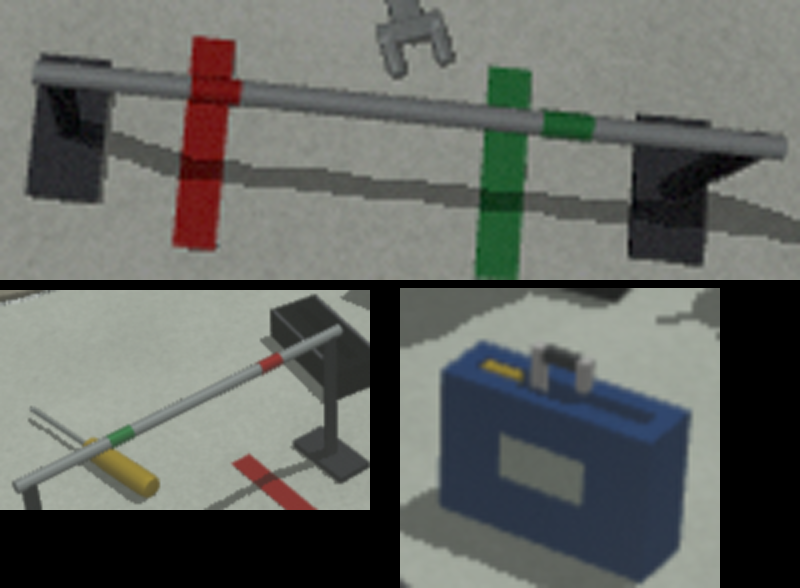

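View pics/c2.png

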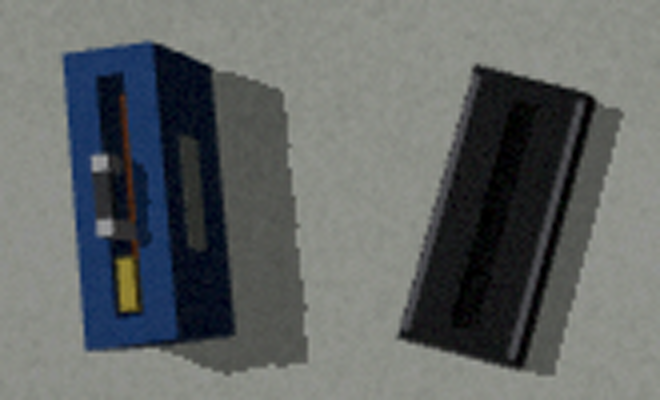

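The crops show the tab pointing towards the robot with its top edge in the slot at (128,285), the crown at (103,195), and the hook lip on the far side. Green and red bands are clear. Now I'll compute the corner positions.

```bash
python3 - <<'E'
from h import *
np.set_printoptions(precision=1,suppress=True)
def T(c,k,o): return (np.array(c)+.5)/k-.5+o
def rep(n,nm,cs,z,k,o):
    P=np.array([ray(n,T(c,k,o),z)[:2] for c in cs]); c=P.mean(0)
    # order: far-left, far-right, near-right, near-left
    d=(P[0]+P[1]-P[2]-P[3])/2; w=(P[0]+P[3]-P[1]-P[2])/2
    print(n,nm,'c',c,'L',np.linalg.norm(d),'W',np.linalg.norm(w),'yaw',np.degrees([np.arctan2(d[1],d[0]),np.arctan2(-w[0],w[1])]))
t=np.array([125,250])
rep('top','box',[(64,54),(153,42),(178,340),(86,351)],100,4,t)
rep('top','boxslot',[(97,77),(122,73),(141,313),(116,317)],100,4,t)
rep('top','stand',[(476,66),(592,98),(521,369),(400,337)],38,4,t)
rep('top','standslot',[(512,98),(540,105),(475,328),(450,322)],38,4,t)
rep('top','crown',[(92,155),(109,155),(114,236),(97,236)],125,4,t)
rep('top','tabtop',[(116,260),(138,258),(140,311),(119,314)],100,4,t)
s=np.array([335,140])
rep('scene','box',[(691-400,411-288),(654-400,443-288),(442-400,370-288),(481-400,341-288)][0:1]+[(654-400,443-288),(442-400,370-288),(481-400,341-288)],100,4,s)
r=np.array([290,215])
for n,L in(('top',{'e+':T((35,72),4,r),'e-':T((785,147),4,r),'green':T((568,125),4,r),'red':T((216,91),4,r)}),
 ('scene',{'e+':T((338,40),2,np.array([160,195])),'e-':T((17,196),2,np.array([160,195])),'green':(219.9,267),'red':(295.2,230.4)})):
    for k,v in L.items(): print(n,k,v,ray(n,v,162))
st=np.array([290,215])
for k,c in {'redstripe':[(192,38),(236,38),(216,249),(173,247)],'greenstripe_right':[(488,67),(531,69),(518,280),(475,280)]}.items():
    rep('top',k,c,0,4,st)
s=manip.sense(); print(s['eef_pos'],s['orientation'],s['joint_positions'])
for dz in(0,):
  for n in('scene','top'): print(n,proj(n,s['eef_pos']))
E
```

```text
top box c [489.  305.4] L 149.93921562096256 W 45.528384311694765 yaw [7.9 7.1]
top boxslot c [489.5 306. ] L 120.9954088825368 W 12.614373598210031 yaw [7.9 9. ]
top stand c [481.  124.9] L 147.4631743167705 W 65.76710415832275 yaw [-14. -15.]
top standslot c [483.  126.6] L 122.0715333653313 W 14.63187412945621 yaw [-14.7 -13.7]
top crown c [487.2 305.1] L 39.695476558759765 W 8.332178214670733 yaw [ 7.  -0.1]
top tabtop c [443.9 298.7] L 26.417229415161657 W 10.722732864104607 yaw [6.  6.4]
scene box c [493.6 306.9] L 149.6156846974268 W 43.95081948536088 yaw [8.5 8.5]
top e+ [298.4 232.6] [610.2  14.4 162. ]
top e- [485.9 251.4] [ 572.6 -342.8  162. ]
top green [431.6 245.9] [ 583.5 -240.2  162. ]
top red [343.6 237.4] [600.6 -72.4 162. ]
scene e+ [328.8 214.8] [616.1  13.  162. ]
scene e- [168.2 292.8] [ 576.9 -340.3  162. ]
scene green (219.9, 267) [ 586.8 -237.3  162. ]
scene red (295.2, 230.4) [605.3 -69.  162. ]
top redstripe c [601.7 -72.8] L 120.0632220820593 W 24.448639881338533 yaw [-5.8 -1.5]
top greenstripe_right c [ 583.6 -239.8] L 120.34489009355636 W 24.029131361973626 yaw [-5.6 -1.5]
[292.1 663.5 195.1] [0.  0.8 0.5 0. ] [-1.2  0.6 -0.   1.6  0.   0.9 -0.1]
scene [403.9  64.8]
top [-75.3 409. ]
```

```bash
cat >> h.py <<'E'
def phi(s):
    q=s['orientation']; return np.degrees(2*np.arctan2(q[2],q[1]))
def st():
    s=manip.sense(); print('t %.2f'%s['t'],'pos',np.round(s['eef_pos'],1),'phi %.2f'%phi(s),'F',np.round(s['wrist_force'],1),'open %.1f'%s['opening'],'j',np.round(s['joint_positions'],2)); return s
E
python3 -c "
from h import *
s=st();print(np.round(s['orientation'],4))"
```

```text
t 1.70 pos [292.1 663.5 195.1] phi 66.24 F [-0.2  0.3  0.1] open 84.7 j [-1.23  0.6  -0.    1.6   0.    0.94 -0.08]
[0.     0.8375 0.5464 0.    ]
```

>>> arm_command([
  [0.06,[0.1965,-0.3577,0],31.7],
  [0.06,[0.1965,-0.3577,0],31.7],
  [0.06,[0.1965,-0.3577,0],31.7],
  [0.06,[0.1965,-0.3577,0],31.7],
  [0.06,[0.1965,-0.3577,0],31.7],
  [0.06,[0.1965,-0.3577,0],31.7],
  [0.06,[0.1965,-0.3577,0],31.7],
  [0.06,[0.1965,-0.3577,0],31.7],
  [0.06,[0.1965,-0.3577,0],31.7],
  [0.06,[0.1965,-0.3577,0],31.7],
  [0.06,[0.1965,-0.3577,-0.045],31.7],
  [0.06,[0.1965,-0.3577,-0.045],31.7],
  [0.06,[0.1965,-0.3577,-0.045],31.7],
], newtons=40)

```text
t: 3.0
eef_pos: [487.4, 307.2, 150.0]
orientation: [-0.001, 0.656, 0.755, -0.001]
wrist_force: [0.6, 1.1, 0.4]
opening: 60.2
```

```bash
python3 - <<'E'
from h import *
s=st(); a=snap('top','t1.png'); b=snap('scene','s1.png')
p=s['eef_pos']; th=np.radians(phi(s)); print([proj(n,p) for n in('top','scene')])
for n in ('top','scene'):
  for k in(-30,30): print(n,k,proj(n,p+k*np.array([np.cos(th),np.sin(th),0])))
c=np.zeros((400,800,3),np.uint8); c[:,:400]=cv2.resize(a[240:340,110:210],(400,400),interpolation=cv2.INTER_CUBIC); c[:,400:]=cv2.resize(b[110:210,325:425],(400,400),interpolation=cv2.INTER_CUBIC)
cv2.imwrite('pics/c3.png',c[:,:,::-1])
E
```

```text
t 3.00 pos [487.4 307.2 150. ] phi 98.07 F [0.6 1.1 0.4] open 60.2 j [-0.56  0.48 -0.15  1.98  0.11  0.69  0.94]
[array([144.67932357, 297.5895112 ]), array([374.77021704, 146.04051869])]
top -30 [160.36348661 295.32906062]
top 30 [128.97593215 299.85273303]
scene -30 [367.96655839 151.11403565]
scene 30 [381.39842661 141.09783484]
```

View pics/c3.png

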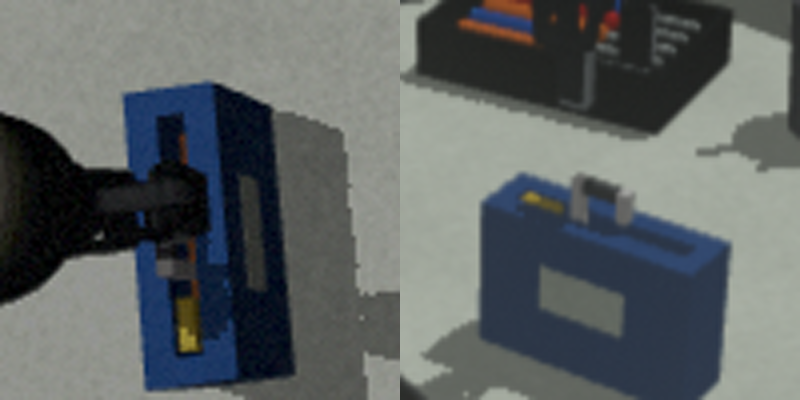

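The top crop has the wrist covering the hook's far part at about (180,200). In the scene crop the fingers are lost against the dark tray, so I'll view it brightened.

```bash
python3 - <<'E'
from h import *
b=cv2.imread('pics/s1.png')[70:200,310:430].astype(float)
b=np.clip(255*(b/255)**.45,0,255).astype(np.uint8)
cv2.imwrite('pics/c4.png',cv2.resize(b,None,fx=4.5,fy=4.5,interpolation=cv2.INTER_CUBIC))
E
```

```text
(no output)
```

View pics/c4.png

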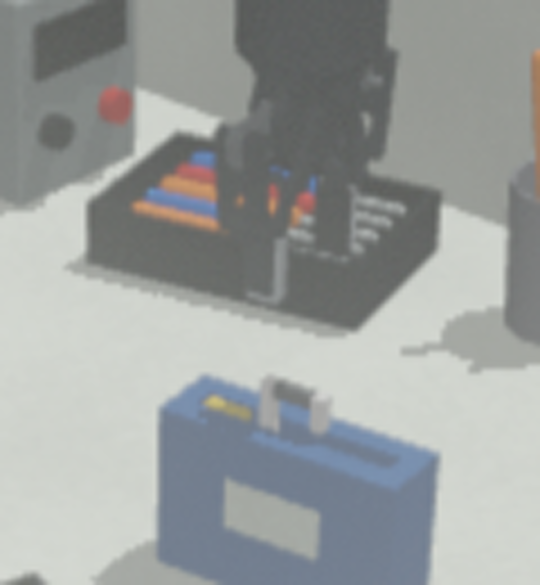

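The tips sit higher in the picture than predicted, at (369,137) and (385,127). I'll nearly close the fingers above the hook and look again to calibrate.

>>> arm_command([
  [0.012,[0,0,0],0],
  [0.012,[0,0,0],0],
  [0.012,[0,0,0],0],
  [0.012,[0,0,0],0],
  [0.012,[0,0,0],0],
  [0.012,[0,0,0],0],
  [0.012,[0,0,0],0],
  [0.012,[0,0,0],0],
])

```text
t: 3.9
eef_pos: [488.7, 305.8, 150.0]
orientation: [-0.0, 0.657, 0.754, -0.0]
wrist_force: [0.7, -0.0, -0.3]
opening: 11.8
```

```bash
python3 - <<'E'
from h import *
s=st(); a=snap('top','t2.png'); b=snap('scene','s2.png')
p=s['eef_pos']
c=np.zeros((585,800,3),np.uint8)
f=lambda x:np.clip(255*(x/255.)**.45,0,255).astype(np.uint8)
c[:400,:400]=cv2.resize(f(a[240:340,110:210]),(400,400),interpolation=cv2.INTER_CUBIC)
c[:520,400:]=cv2.resize(f(b[80:210,325:425]),(400,520),interpolation=cv2.INTER_CUBIC)
for dz in(0,10,20,30): print(dz,[(proj(n,p+[0,0,dz])-o)*4 + a0 for n,o,a0 in(('top',np.array([110,240]),0),('scene',np.array([325,80]),np.array([400,0])))])
cv2.imwrite('pics/c5.png',c[:,:,::-1])
E
```

```text
t 3.90 pos [488.7 305.8 150. ] phi 97.93 F [ 0.7 -0.  -0.3] open 11.8 j [-0.55  0.48 -0.15  1.98  0.11  0.69  0.94]
0 [array([141.77103373, 227.65507652]), array([599.20252084, 265.61699558])]
10 [array([134.09484379, 226.34194259]), array([599.89490491, 250.66433002])]
20 [array([126.25061345, 225.00006268]), array([600.59295244, 235.58935687])]
30 [array([118.23276376, 223.62848243]), array([601.29673321, 220.39056934])]
```

View pics/c5.png

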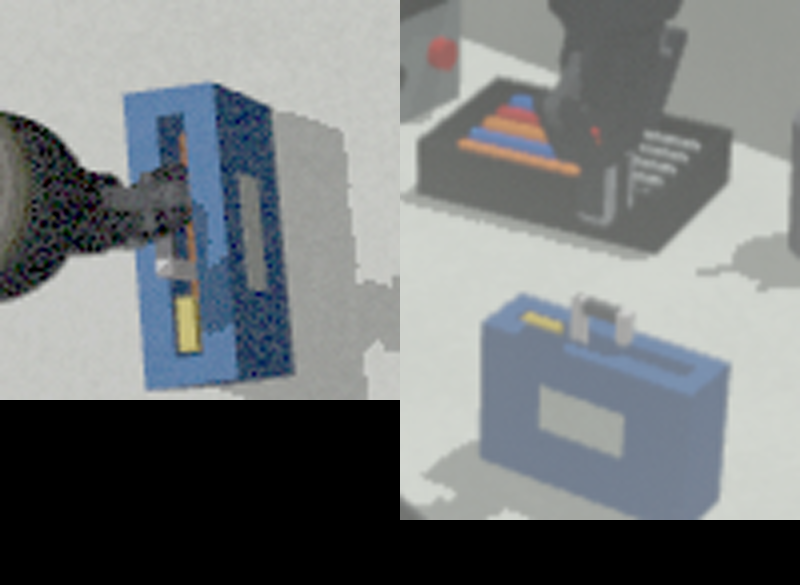

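Tips in the scene are around (612,218) in the crop against a predicted (599,265). Since the background is dark, I'll difference against the first picture to find them.

```bash
python3 - <<'E'
from h import *
out=[]
for n,k,(u,v,U,V) in(('scene','s2',(325,80,425,210)),('top','t2',(100,230,200,330))):
    A=cv2.imread(f'pics/{n}0.png').astype(int);B=cv2.imread(f'pics/{k}.png').astype(int)
    d=np.abs(cv2.GaussianBlur(np.float32(A),(3,3),0)-cv2.GaussianBlur(np.float32(B),(3,3),0)).sum(2)
    m=np.clip(d*6,0,255).astype(np.uint8)[v:V,u:U]
    m=cv2.resize(m,(400,4*(V-v)),interpolation=cv2.INTER_NEAREST)
    out.append(np.vstack([m,np.zeros((520-m.shape[0],400),np.uint8)]))
cv2.imwrite('pics/c6.png',np.hstack(out))
E
```

```text
(no output)
```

View pics/c6.png

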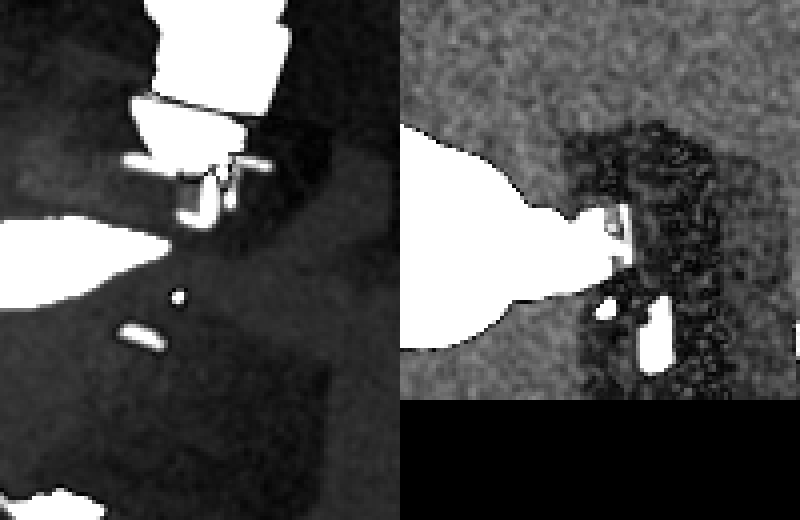

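Mixed evidence on the tip height, but the try is harmless: straddle the hook with tips above the box rim and close. The opening will tell whether the hook was caught.

>>> arm_command([
  [0.05,[0,0,0],0],
  [0.05,[0,0,0],0],
  [0.05,[0,0,0],0],
  [0.05,[0,0,-0.01],0],
  [0.05,[0,0,-0.025],0],
  [0.05,[0,0,-0.04],0],
  [0.05,[0,0,-0.046],0],
  [0.05,[0,0,-0.046],0],
  [0.05,[0,0,-0.046],0],
  [0,[0,0,-0.046],0],
  [0,[0,0,-0.046],0],
  [0,[0,0,-0.046],0],
  [0,[0,0,-0.046],0],
  [0,[0,0,-0.046],0],
  [0,[0,0,-0.046],0],
  [0,[0,0,-0.046],0],
  [0,[0,0,-0.046],0],
], newtons=40)

```text
t: 5.7
eef_pos: [488.7, 305.8, 104.1]
orientation: [0.0, 0.656, 0.754, 0.0]
wrist_force: [0.2, 0.1, 0.3]
opening: -0.4
```

```bash
python3 - <<'E'
from h import *
np.set_printoptions(precision=1,suppress=True)
s=st(); print(tri((373.7,135.5),(157,289)), s['moment'])
E
```

```text
t 5.70 pos [488.7 305.8 104.1] phi 97.93 F [0.2 0.1 0.3] open -0.4 j [-0.6  0.5 -0.1  2.   0.1  0.6  0.9]
[503.6 273.5 195. ] [-0.  0. -0.]
```

Closed on nothing, so the tips are not where I assumed. One combined picture with the predicted points drawn.

```bash
python3 - <<'E'
from h import *
s=st(); a=snap('top','t3.png'); b=snap('scene','s3.png'); p=s['eef_pos']
f=lambda x:np.clip(255*(x/255.)**.5,0,255).astype(np.uint8)
o=[]
for n,im,(u,v) in(('top',a,(110,245)),('scene',b,(330,85))):
    c=cv2.resize(f(im[v:v+100,u:u+80]),(480,600),interpolation=cv2.INTER_CUBIC)[:, :400]
    for dz in(0,20,40): 
        q=(proj(n,p+[0,0,dz])-[u,v]+.5)*6; cv2.circle(c,tuple(int(x) for x in q),3,(255,0,255),-1)
    o.append(c)
cv2.imwrite('pics/c7.png',np.hstack(o)[:,:,::-1])
E
```

```text
t 5.70 pos [488.7 305.8 104.1] phi 97.93 F [0.2 0.1 0.3] open -0.4 j [-0.56  0.54 -0.14  2.02  0.13  0.59  0.92]
```

View pics/c7.png

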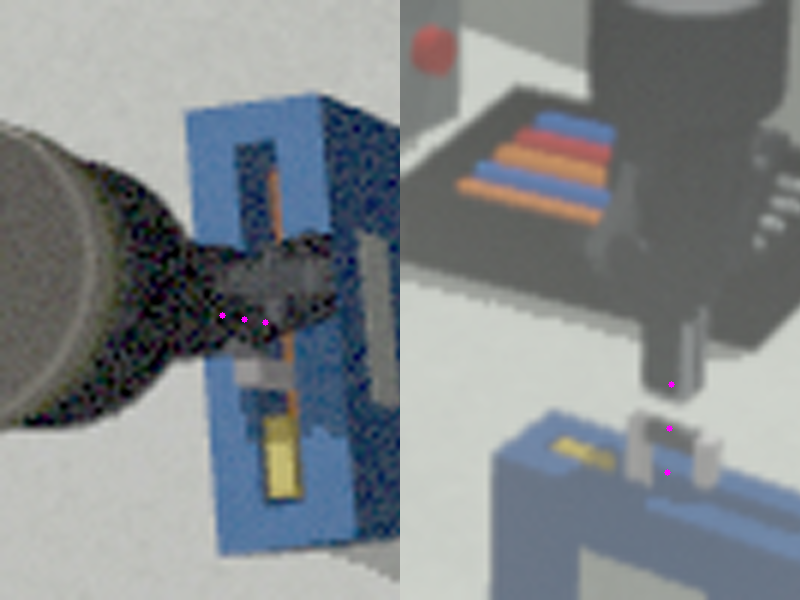

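```bash
python3 - <<'E'
from h import *
np.set_printoptions(precision=1,suppress=True)
for uv in((150,292),(154,292),(158,292),(150,298),(154,298),(158,298)):
    P=tri((376.3,151.7),uv); print(uv,P,proj('scene',P),proj('top',P))
for z in(100,110,120,130,140,150): print(z,ray('scene',(376.3,151.7),z)[:2], proj('top',ray('scene',(376.3,151.7),z)))
for n in('scene','top'):
    c=get_calibration(n); print(np.round(c['T'],3), c.keys())
E
```

```text
(150, 292) [498.5 300.5 141.7] [376.4 151.7] [150.1 292.1]
(154, 292) [500.1 294.3 143.9] [375.2 152. ] [152.9 291.1]
(158, 292) [501.7 288.  146.1] [374.1 152.4] [155.8 290.2]
(150, 298) [489.9 305.3 135.1] [374.8 152.2] [148.5 296.8]
(154, 298) [491.6 299.  137.4] [373.7 152.5] [151.4 295.8]
(158, 298) [493.3 292.7 139.8] [372.5 152.8] [154.3 294.8]
100 [451.6 358.6] [126.9 317.2]
110 [462.8 344.6] [132.4 311.3]
120 [474.1 330.6] [137.9 305.4]
130 [485.3 316.6] [143.5 299.3]
140 [496.5 302.6] [149.2 293.1]
150 [507.7 288.6] [155.  286.9]
[[   0.7   -0.4    0.6 1313.6]
 [   0.7    0.4   -0.6 -716.6]
 [  -0.     0.8    0.6  868.1]
 [   0.     0.     0.     1. ]] dict_keys(['camera_matrix', 'T'])
[[  -0.     1.    -0.2  431.1]
 [  -1.    -0.    -0.   -31.7]
 [  -0.     0.2    1.  1071.2]
 [   0.     0.     0.     1. ]] dict_keys(['camera_matrix', 'T'])
```

Both cameras agree that the real tip is about (+9,-5,+36) mm from the reported TCP, which matches the miss. I'll correct relative to what the cameras see and retry.

>>> arm_command([
  [0.055,[0,0,0],0],
  [0.055,[0,0,0],0],
  [0.055,[0,0,0],0],
  [0.055,[-0.008,0.005,0],0],
  [0.055,[-0.008,0.005,-0.01],0],
  [0.055,[-0.008,0.005,-0.02],0],
  [0.055,[-0.008,0.005,-0.028],0],
  [0.055,[-0.008,0.005,-0.032],0],
  [0.055,[-0.008,0.005,-0.032],0],
  [0.0,[-0.008,0.005,-0.032],0],
  [0.0,[-0.008,0.005,-0.032],0],
  [0.0,[-0.008,0.005,-0.032],0],
  [0.0,[-0.008,0.005,-0.032],0],
  [0.0,[-0.008,0.005,-0.032],0],
  [0.0,[-0.008,0.005,-0.032],0],
  [0.0,[-0.008,0.005,-0.032],0],
], newtons=40)

```text
t: 7.4
eef_pos: [481.0, 310.0, 72.5]
orientation: [0.0, 0.657, 0.754, -0.0]
wrist_force: [1.0, -3.8, 6.1]
opening: 7.0
```

```bash
python3 -c "
from h import *
s=st(); snap('scene','s4.png')"
```

```text
t 7.40 pos [481.  310.   72.5] phi 97.90 F [ 1.  -3.8  6.1] open 7.0 j [-0.59  0.59 -0.12  2.05  0.14  0.51  0.9 ]
```

Gripped at 7 mm. Lift out.

>>> arm_command([
  [0,[0,0,0.005],0],
  [0,[0,0,0.015],0],
  [0,[0,0,0.03],0],
  [0,[0,0,0.045],0],
  [0,[0,0,0.06],0],
  [0,[0,0,0.08],0],
  [0,[0,0,0.1],0],
  [0,[0,0,0.12],0],
  [0,[0,0,0.13],0],
  [0,[0,0,0.13],0],
  [0,[0,0,0.13],0],
], newtons=60)

```text
t: 8.55
eef_pos: [480.4, 311.0, 201.8]
orientation: [-0.0, 0.656, 0.754, 0.0]
wrist_force: [0.3, -0.2, -1.5]
opening: 6.0
```

```bash
cat > car.py <<'E'
from h import *
np.set_printoptions(precision=2,suppress=True)
from scipy.optimize import least_squares
# carrier pose from orange+green plate mask corners: print masks' polygon per view
def quad(n,f,roi,lo=(3,120,60),hi=(20,255,255)):
    im=cv2.imread('pics/'+f); hs=cv2.cvtColor(im,cv2.COLOR_BGR2HSV); m=cv2.inRange(hs,lo,hi)
    o=np.zeros_like(m);u,v,U,V=roi;o[v:V,u:U]=m[v:V,u:U]; o=cv2.morphologyEx(o,cv2.MORPH_CLOSE,np.ones((9,9)))
    k,l,stt,c=cv2.connectedComponentsWithStats(o); print(n,[stt[i].tolist() for i in range(1,k)][:6])
    return o
E
python3 - <<'E'
from car import *
s=st(); a=snap('top','t5.png'); b=snap('scene','s5.png')
quad('top','t5.png',(90,220,240,360)); quad('scene','s5.png',(320,60,440,220))
c=np.zeros((600,800,3),np.uint8)
c[:480,:400]=cv2.resize(a[240:360,110:210],(400,480),interpolation=cv2.INTER_CUBIC); c[:,400:]=cv2.resize(b[75:225,325:425],(400,600),interpolation=cv2.INTER_CUBIC)
cv2.imwrite('pics/c8.png',np.clip(255*(c/255.)**.6,0,255).astype(np.uint8)[:,:,::-1])
E
```

```text
t 8.55 pos [480.4 311.  201.8] phi 97.95 F [ 0.3 -0.2 -1.5] open 6.0 j [-0.56  0.41 -0.16  1.94  0.09  0.79  0.94]
top [[129, 266, 5, 20, 90], [132, 308, 4, 5, 20]]
scene [[428, 81, 6, 34, 141], [339, 108, 60, 51, 897]]
```

View pics/c8.png

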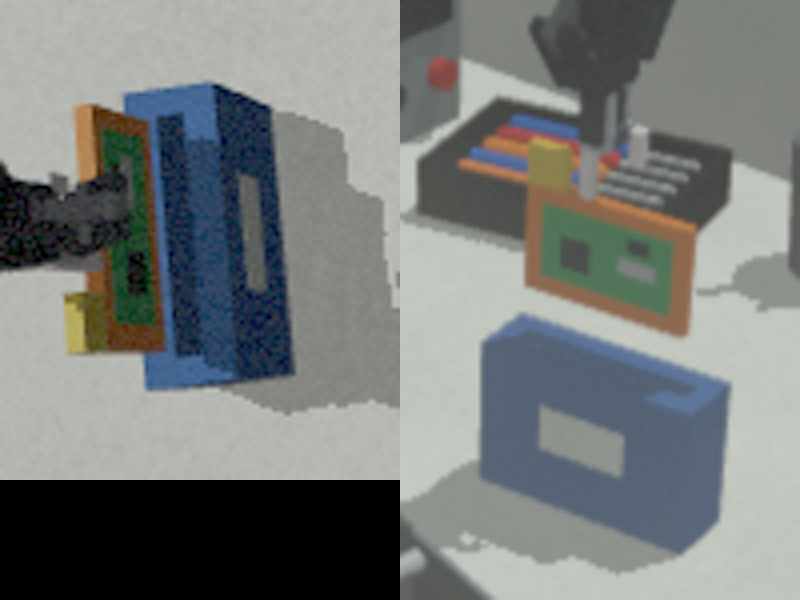

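The picture shows the carrier hanging upright from the crown, tab towards the robot (tab (85,320) top, (550,165) scene), box empty. Now fit its pose from corners in both views.

```bash
cat >> car.py <<'E'
from scipy.spatial.transform import Rotation as R
def fitpose(obs,p0):
    # obs: (cam,(u,v),(x,y,z)); p: x,y,z,roll,pitch,yaw deg
    def f(p):
        M=R.from_euler('ZYX',[p[5],p[4],p[3]],degrees=True).as_matrix()
        return np.concatenate([proj(n,M@np.array(X)+p[:3])-uv for n,uv,X in obs])
    r=least_squares(f,p0,loss='soft_l1',x_scale=[1,1,1,1,1,1]); return r.x,r.fun.reshape(-1,2)
E
cat > obs1.py <<'E'
from car import *
S=[((527,285),(-56,-4,0)),((689,335),(56,0,0)),((696,229),(56,4,70)),((527,190),(-56,-4,70)),((531,139),(-56,-4,95)),((574,148),(-30,-4,95))]
Tt=[((77,105),(56,4,70)),((98,108),(56,-4,70)),((150,122),(56,-4,0)),((165,350),(-56,-4,0)),((65,293),(-30,4,95)),((85,292),(-30,-4,95)),((70,355),(-56,4,95))]
obs=[('scene',(np.array([u-400,v])+.5)/4-.5+[325,75],X) for (u,v),X in S]+[('top',(np.array(q)+.5)/4-.5+[110,240],X) for q,X in Tt]
p,r=fitpose(obs,[489,306,135,0,0,8.]); print(p);print(r.T)
for n in('scene','top'):
    print(n,fitpose([o for o in obs if o[0]==n],p)[0])
E
python3 obs1.py
```

```text
[487.34 310.67 131.71   0.48  -0.41   6.58]
[[-1.06 -1.64 -0.92 -0.72 -1.6  -3.2  -0.01 -0.85 -0.38 -0.87 -0.12 -0.51
  -0.64]
 [ 0.47  0.69 -0.14 -1.85  1.23  1.81 -0.22 -1.48 -0.68 -0.08 -0.07 -0.36
  -0.47]]
scene [490.4  311.12 133.74  -0.55  -0.19   6.73]
top [487.03 312.25 123.72  -0.08  -0.4    6.83]
```

>>> arm_command([
  [0,[-0.003,-0.184,0],-21],
  [0,[-0.003,-0.184,0],-21],
  [0,[-0.003,-0.184,0],-21],
  [0,[-0.003,-0.184,0],-21],
  [0,[-0.003,-0.184,0],-21],
  [0,[-0.003,-0.184,0],-21],
  [0,[-0.003,-0.184,-0.04],-21],
  [0,[-0.003,-0.184,-0.07],-21],
  [0,[-0.003,-0.184,-0.07],-21],
  [0,[-0.003,-0.184,-0.07],-21],
  [0,[-0.003,-0.184,-0.07],-21],
])

```text
t: 9.75
eef_pos: [478.4, 127.8, 133.1]
orientation: [0.0, 0.783, 0.622, 0.001]
wrist_force: [0.6, 0.7, -0.4]
opening: 6.2
```

```bash
python3 - <<'E'
from car import *
s=st(); a=snap('top','t6.png'); b=snap('scene','s6.png')
c=np.zeros((600,800,3),np.uint8)
c[:480,:400]=cv2.resize(a[240:360,200:300],(400,480),interpolation=cv2.INTER_CUBIC); c[:,400:]=cv2.resize(b[135:285,270:370],(400,600),interpolation=cv2.INTER_CUBIC)
cv2.imwrite('pics/c9.png',np.clip(255*(c/255.)**.6,0,255).astype(np.uint8)[:,:,::-1])
E
```

```text
t 9.75 pos [478.4 127.8 133.1] phi 76.99 F [ 0.6  0.7 -0.4] open 6.2 j [-0.34  0.42 -0.04  2.18  0.03  0.54  0.93]
```

View pics/c9.png

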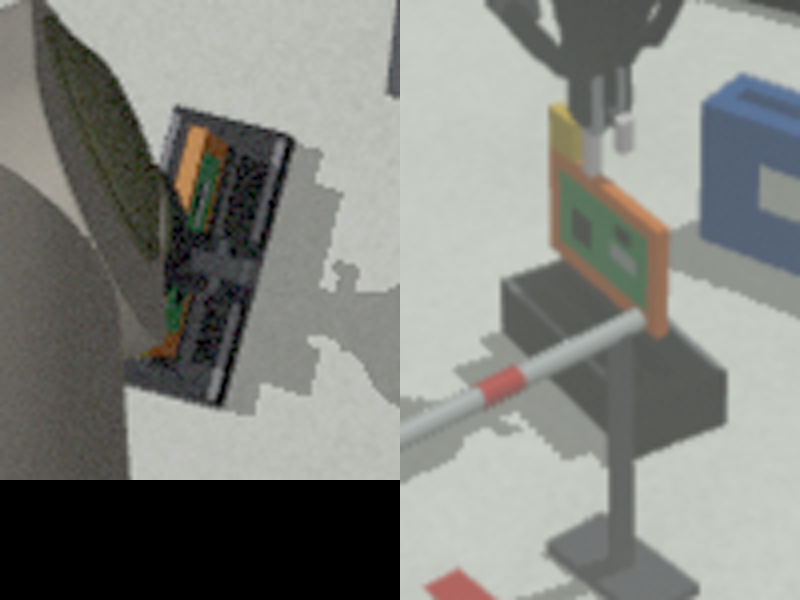

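The picture shows the carrier above the stand, about lined up: top crop far end of the plate at (205,128) and near end at (178,356). Scene crop has its end face at (657,280). Fit numerically against the stand.

```bash
cat > obs2.py <<'E'
from car import *
def fit4(obs,p0):
    def f(p):
        M=R.from_euler('z',p[3],degrees=True).as_matrix()
        return np.concatenate([proj(n,M@np.array(X)+p[:3])-uv for n,uv,X in obs])
    r=least_squares(f,p0,loss='soft_l1'); return r.x,r.fun.reshape(-1,2)
def conv(n,L,off,du): return [(n,(np.array([u-du,v])+.5)/4-.5+off,X) for (u,v),X in L]
S=conv('scene',[((550,103),(-56,-4,95)),((550,249),(-56,-4,0)),((648,335),(56,-4,0)),((668,328),(56,4,0)),((668,229),(56,4,70)),((648,235),(56,-4,70))],[270,135],400)
T=conv('top',[((189,125),(56,4,70)),((207,128),(56,-4,70)),((228,138),(56,-4,0)),((179,357),(-56,-4,0))],[200,240],0)
for nm,o in(('both',S+T),('scene',S),('top',T)):
    p,r=fit4(o,[484,127,62,-14.]); print(nm,p); print(r.T)
# stand from both: corners
Ts=conv('top',[((176,106),(75,32,38)),((295,138),(75,-32,38)),((222,408),(-75,-32,38))],[200,240],0)
Ss=conv('scene',[((727,371),(75,32,38)),((629,411),(75,-32,38)),((501,282),(-75,-32,38)),((727,420),(75,32,0)),((629,460),(75,-32,0)),((501,328),(-75,-32,0))],[270,135],400)
def fits(obs):
    def f(p):
        M=R.from_euler('z',p[2],degrees=True).as_matrix()
        return np.concatenate([proj(n,M@np.array(X)+[p[0],p[1],0])-uv for n,uv,X in obs])
    r=least_squares(f,[484,127,-14.],loss='soft_l1'); return r.x,r.fun.reshape(-1,2)
for nm,o in(('both',Ss+Ts),('scene',Ss),('top',Ts)): p,r=fits(o); print('stand',nm,p); print(r.T)
E
python3 obs2.py
```

```text
both [485.07 123.74  65.33 -13.19]
[[-1.62 -0.58  1.2  -0.82 -0.71  1.21  0.53 -0.01 -0.39 -1.7 ]
 [ 0.51 -0.82  0.63  1.24 -0.35 -0.74 -0.43 -0.26  1.06 -0.74]]
scene [472.83 137.65  53.58 -14.46]
[[-0.49  0.49  0.99 -1.03 -0.93  1.  ]
 [ 0.74 -1.13  0.28  0.94 -0.24 -0.69]]
top [483.84 120.89  72.71 -11.21]
[[ 0.41 -0.06 -0.4   0.03]
 [-0.38 -0.34  1.01  0.01]]
stand both [483.26 126.89 -14.44]
[[-0.75 -0.24 -1.35 -1.04 -0.15 -0.76 -0.29 -1.47 -2.08]
 [-0.1  -1.04 -0.72  0.98  0.15  0.78 -1.19 -1.91 -0.47]]
stand scene [484.52 128.32 -14.99]
[[-0.1   0.26 -0.35 -0.4   0.35  0.22]
 [ 0.02 -1.05 -0.91  1.1   0.13  0.58]]
stand top [480.63 123.78 -13.69]
[[ 0.63 -0.44 -0.13]
 [ 0.1  -1.    0.72]]
```

```bash
cat >> obs2.py <<'E'
print('--- fixed z')
def fitz(obs,z):
    def f(p):
        M=R.from_euler('z',p[2],degrees=True).as_matrix()
        return np.concatenate([proj(n,M@np.array(X)+[p[0],p[1],z])-uv for n,uv,X in obs])
    return least_squares(f,[484,127,-14.],loss='soft_l1').x
for z in(62,64,66): print(z,'both',fitz(S+T,z),'scene',fitz(S,z),'top',fitz(T,z))
E
python3 obs2.py | sed -n '/---/,$p'
```

```text
--- fixed z
62 both [484.45 125.08 -13.47] scene [481.81 128.53 -14.68] top [484.7  122.5  -11.19]
64 both [484.82 124.28 -13.31] scene [483.97 126.34 -14.73] top [484.53 122.2  -11.2 ]
66 both [485.2  123.45 -13.12] scene [486.13 124.13 -14.78] top [484.37 121.89 -11.2 ]
```

>>> arm_command([
  [0,[-0.0015,0.002,0],-0.7],
  [0,[-0.0015,0.002,-0.01],-0.7],
  [0,[-0.0015,0.002,-0.02],-0.7],
  [0,[-0.0015,0.002,-0.024],-0.7],
  [0,[-0.0015,0.002,-0.027],-0.7],
  [0,[-0.0015,0.002,-0.03],-0.7],
  [0,[-0.0015,0.002,-0.033],-0.7],
  [0,[-0.0015,0.002,-0.036],-0.7],
  [0,[-0.0015,0.002,-0.036],-0.7],
  [0,[-0.0015,0.002,-0.036],-0.7],
], newtons=40)

```text
t: 10.85
eef_pos: [476.1, 128.9, 95.7]
orientation: [-0.0, 0.787, 0.617, -0.0]
wrist_force: [0.6, 1.0, -0.9]
opening: 6.5
```

```bash
python3 - <<'E'
from car import *
s=st(); print(s['moment']); a=snap('top','t7.png'); b=snap('scene','s7.png')
c=np.zeros((600,800,3),np.uint8)
c[:480,:400]=cv2.resize(a[240:360,200:300],(400,480),interpolation=cv2.INTER_CUBIC); c[:,400:]=cv2.resize(b[135:285,270:370],(400,600),interpolation=cv2.INTER_CUBIC)
cv2.imwrite('pics/c10.png',np.clip(255*(c/255.)**.6,0,255).astype(np.uint8)[:,:,::-1])
E
```

```text
t 10.85 pos [476.1 128.9  95.7] phi 76.23 F [ 0.6  1.  -0.9] open 6.5 j [-0.35  0.48 -0.03  2.21  0.04  0.45  0.91]
[ 0.38 -0.14 -0.07]
```

No contact force, and the bottom should already be inside the slot. Lower further.

>>> arm_command([
  [0,[0,0,-0.004],0],
  [0,[0,0,-0.008],0],
  [0,[0,0,-0.012],0],
  [0,[0,0,-0.015],0],
  [0,[0,0,-0.0165],0],
  [0,[0,0,-0.018],0],
  [0,[0,0,-0.018],0],
])

```text
t: 11.65
eef_pos: [476.0, 128.8, 77.9]
orientation: [-0.0, 0.787, 0.617, -0.0]
wrist_force: [0.4, 1.2, -0.3]
opening: 6.0
```

```bash
python3 - <<'E'
from car import *
s=st(); print(s['moment'])
E
```

```text
t 11.65 pos [476.  128.8  77.9] phi 76.24 F [ 0.4  1.2 -0.3] open 6.0 j [-0.36  0.51 -0.03  2.23  0.04  0.4   0.91]
[ 0.37 -0.04 -0.05]
```

>>> arm_command([
  [0,[0,0,-0.0015],0],
  [0,[0,0,-0.003],0],
  [0,[0,0,-0.0045],0],
  [0,[0,0,-0.0055],0],
  [0,[0,0,-0.0055],0],
])

```text
t: 12.15
eef_pos: [476.1, 128.9, 72.6]
orientation: [-0.0, 0.787, 0.617, -0.0]
wrist_force: [-0.5, 0.8, 0.2]
opening: 6.3
```

```bash
python3 - <<'E'
from car import *
s=st(); print(s['moment']); b=snap('scene','s8.png'); a=snap('top','t8.png')
c=np.zeros((600,800,3),np.uint8)
c[:480,:400]=cv2.resize(a[240:360,200:300],(400,480),interpolation=cv2.INTER_CUBIC); c[:,400:]=cv2.resize(b[135:285,270:370],(400,600),interpolation=cv2.INTER_CUBIC)
cv2.imwrite('pics/c11.png',np.clip(255*(c/255.)**.6,0,255).astype(np.uint8)[:,:,::-1])
E
```

```text
t 12.15 pos [476.1 128.9  72.6] phi 76.24 F [-0.5  0.8  0.2] open 6.3 j [-0.36  0.52 -0.03  2.23  0.04  0.39  0.91]
[ 0.38 -0.03 -0.06]
```

View pics/c11.png

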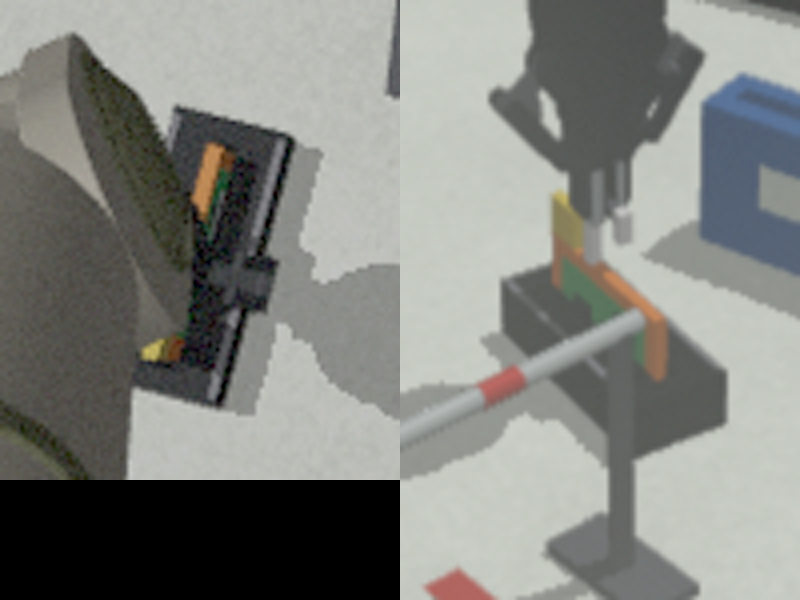

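The carrier is in the stand's slot: the end face at (655,350) is sunk in the block and the plate lies along the slot at (205,180). No more viewing from here on; I rely on numbers. Lower until it touches.

>>> arm_command([
  [0,[0,0,-0.001],0],
  [0,[0,0,-0.002],0],
  [0,[0,0,-0.002],0],
])

```text
t: 12.55
eef_pos: [476.4, 129.5, 72.4]
orientation: [0.0, 0.787, 0.617, 0.001]
wrist_force: [-5.5, 0.9, 30.4]
opening: 6.1
```

Contact with the floor (30 N), at the same height as in the box. Release, back up, shift along the carrier to above the tab and lower around it.

>>> arm_command([
  [0.008,[0,0,0.002],0],
  [0.05,[0,0,0.002],0],
  [0.05,[0,0,0.002],0],
  [0.05,[0,0,0.002],0],
  [0.05,[0,0,0.002],0],
  [0.05,[0,0,0.02],0],
  [0.05,[0,0,0.04],0],
  [0.05,[0,0,0.06],0],
  [0.05,[0,0,0.06],0],
  [0.05,[0,0,0.06],0],
  [0.05,[0,0,0.06],0],
])

```text
t: 13.65
eef_pos: [475.7, 128.6, 129.8]
orientation: [-0.0, 0.787, 0.617, -0.001]
wrist_force: [0.2, -0.1, -0.1]
opening: 50.0
```

```bash
python3 - <<'E'
from car import *
s=st(); b=snap('scene','s9.png')
for o in('carrier','carrier_tab','carrier_seat'):
  for n in('scene','top'):
    if o=='carrier' and n=='top': snap('top','t9.png')
    print(o,n,[(np.array(d['at']),round(d['conf'],2)) for d in find_in(n,o)[:2]])
# carrier position from colour: orange mask extents, yellow tab mask centroid in scene
hs=cv2.cvtColor(cv2.imread('pics/s9.png'),cv2.COLOR_BGR2HSV)
for nm,lo,hi in(('yellow',(22,110,70),(34,255,255)),('orange',(3,120,60),(18,255,255))):
    m=cv2.inRange(hs,lo,hi); k,l,stt,c=cv2.connectedComponentsWithStats(m); print(nm,[(c[i],stt[i].tolist()) for i in range(1,k) if stt[i,4]>15])
M=R.from_euler('z',-14.4,degrees=True).as_matrix()
o=np.array([483.5,126.7,5.]); q=lambda X:proj('scene',M@np.array(X)+o)
print('pred tab front corners',[q(X) for X in((-56,-4,95),(-30,-4,95),(-30,-4,70),(-56,-4,70),(56,4,70),(56,-4,38))])
E
```

```text
t 13.65 pos [475.7 128.6 129.8] phi 76.23 F [ 0.2 -0.1 -0.1] open 50.0 j [-0.35  0.42 -0.04  2.18  0.03  0.54  0.92]
carrier scene [(array([471.8, 127.6,  73.6]), 0.84)]
carrier top [(array([500.9, 115.3,  81. ]), 0.76)]
carrier_tab scene [(array([473.6, 124.4,  79.4]), 0.6)]
carrier_tab top [(array([502. , 116.1,  75.7]), 0.63)]
carrier_seat scene [(array([477.9, 125.7,  76.1]), 0.7)]
carrier_seat top [(array([505.1, 119.2,  75.4]), 0.79), (array([504.6, 114.6,  33.8]), 0.49)]
yellow [(array([311.36, 189.4 ]), [308, 183, 7, 14, 67]), (array([223.49, 285.76]), [206, 275, 33, 23, 359])]
orange [(array([4.19, 8.67]), [0, 0, 11, 19, 99]), (array([60.09, 12.91]), [24, 0, 81, 36, 1663]), (array([  9.46, 123.69]), [0, 61, 30, 102, 1538]), (array([430.42,  97.97]), [428, 81, 6, 34, 141]), (array([361.84, 113.21]), [346, 108, 32, 12, 130]), (array([357.41, 119.74]), [345, 116, 25, 8, 66]), (array([325.19, 210.47]), [308, 194, 29, 36, 193]), (array([472.43, 221.37]), [468, 217, 9, 10, 60]), (array([447.99, 259.21]), [430, 250, 37, 20, 263])]
pred tab front corners [array([307.02, 182.63]), array([312.75, 187.72]), array([312.95, 196.82]), array([307.28, 191.68]), array([335.79, 213.67]), array([332.75, 226.39])]
```

The colour blobs match the carrier standing upright at the slot centre to within about 1 px. Now take the tab.

>>> arm_command([
  [0.05,[-0.0417,0.0107,-0.01],0],
  [0.05,[-0.0417,0.0107,-0.04],0],
  [0.05,[-0.0417,0.0107,-0.06],0],
  [0.05,[-0.0417,0.0107,-0.075],0],
  [0.05,[-0.0417,0.0107,-0.085],0],
  [0.05,[-0.0417,0.0107,-0.0895],0],
  [0.05,[-0.0417,0.0107,-0.0895],0],
  [0.05,[-0.0417,0.0107,-0.0895],0],
  [0,[-0.0417,0.0107,-0.0895],0],
  [0,[-0.0417,0.0107,-0.0895],0],
  [0,[-0.0417,0.0107,-0.0895],0],
  [0,[-0.0417,0.0107,-0.0895],0],
  [0,[-0.0417,0.0107,-0.0895],0],
  [0,[-0.0417,0.0107,-0.0895],0],
  [0,[-0.0417,0.0107,-0.0895],0],
], newtons=60)

```text
t: 15.55
eef_pos: [434.7, 139.4, 41.6]
orientation: [0.0, 0.787, 0.617, 0.0]
wrist_force: [-0.3, -0.6, 6.2]
opening: 6.7
```

```bash
python3 - <<'E'
from car import *
s=st(); print(s['moment']); snap('scene','s10.png')
hs=cv2.cvtColor(cv2.imread('pics/s10.png'),cv2.COLOR_BGR2HSV)
for nm,lo,hi in(('yellow',(22,110,70),(34,255,255)),('orange',(3,120,60),(18,255,255))):
    m=cv2.inRange(hs,lo,hi)[170:250,290:350]; k,l,stt,c=cv2.connectedComponentsWithStats(m); print(nm,[(c[i]+[290,170],stt[i].tolist()) for i in range(1,k) if stt[i,4]>8])
E
```

```text
t 15.55 pos [434.7 139.4  41.6] phi 76.22 F [-0.3 -0.6  6.2] open 6.7 j [-0.42  0.56 -0.02  2.33  0.05  0.25  0.84]
[-0.26  0.08 -0.05]
yellow [(array([313.36, 190.68]), [21, 15, 5, 12, 44])]
orange [(array([326.12, 210.94]), [19, 25, 28, 35, 189])]
```

Tab gripped at 6.7 mm. Lift out, carry in front of the rail (robot side) at hooking height, stopping about 45 mm short.

>>> arm_command([
  [0,[0,0,0.005],0],
  [0,[0,0,0.02],0],
  [0,[0,0,0.04],0],
  [0,[0,0,0.06],0],
  [0,[0,0,0.07],0],
  [0,[0.01,-0.03,0.07],2],
  [0,[0.03,-0.08,0.07],5],
  [0,[0.03,-0.13,0.07],8.4],
  [0,[0.03,-0.18,0.07],8.4],
  [0,[0.03,-0.23,0.07],8.4],
  [0,[0.03,-0.28,0.07],8.4],
  [0,[0.03,-0.32,0.07],8.4],
  [0,[0.04,-0.35,0.07],8.4],
  [0,[0.05,-0.367,0.07],8.4],
  [0,[0.05,-0.367,0.07],8.4],
  [0,[0.05,-0.367,0.07],8.4],
  [0,[0.05,-0.367,0.07],8.4],
], newtons=80)

```text
t: 17.3
eef_pos: [483.9, -226.2, 110.9]
orientation: [-0.001, 0.739, 0.674, -0.0]
wrist_force: [-0.5, -0.7, -1.6]
opening: 6.1
```

```bash
python3 - <<'E'
from car import *
s=st(); b=snap('scene','s11.png'); a=snap('top','t11.png')
for n,im,(u,v,U,V) in(('scene',b,(130,180,300,330)),('top',a,(380,180,500,330))):
    hs=cv2.cvtColor(im,cv2.COLOR_RGB2HSV)
    for nm,lo,hi in(('yellow',(22,110,60),(34,255,255)),('orange',(3,120,60),(18,255,255)),('green',(50,90,40),(85,255,255))):
        m=cv2.inRange(hs,lo,hi)[v:V,u:U]; k,l,stt,c=cv2.connectedComponentsWithStats(m,connectivity=8)
        for i in range(1,k):
            if stt[i,4]>12:
                ys,xs=np.where(l==i); P=np.c_[xs,ys]+[u,v]
                ex=[P[np.argmin(P@d)].tolist() for d in np.array([[1,1],[-1,1],[-1,-1],[1,-1]])]
                print(n,nm,c[i]+[u,v],stt[i].tolist()[2:],'TL,TR,BR,BL',ex)
# prediction
M=R.from_euler('z',-6,degrees=True).as_matrix(); o=np.array([535.,-234,75])
for n in('scene','top'): print(n,{X:proj(n,M@np.array(X)+o).round(1).tolist() for X in((-56,-4,0),(-56,-4,70),(-56,-4,95),(56,-4,70),(56,4,70),(56,-4,0),(56,4,0))})
E
```

```text
t 17.30 pos [ 483.9 -226.2  110.9] phi 84.71 F [-0.5 -0.7 -1.6] open 6.1 j [ 0.43  0.49 -0.14  2.11  0.12  0.55  1.68]
scene yellow [194.42 245.44] [6, 15, 59] TL,TR,BR,BL [[192, 238], [195, 240], [197, 252], [193, 250]]
scene yellow [231.91 290.19] [13, 17, 136] TL,TR,BR,BL [[226, 281], [236, 287], [237, 295], [228, 295]]
scene orange [201.38 261.17] [24, 25, 138] TL,TR,BR,BL [[191, 251], [210, 262], [214, 266], [195, 275]]
scene orange [221.46 288.35] [26, 31, 211] TL,TR,BR,BL [[202, 282], [221, 273], [227, 303], [202, 282]]
scene green [220.28 267.15] [13, 10, 65] TL,TR,BR,BL [[215, 267], [224, 263], [226, 267], [216, 271]]
scene green [219.14 321.75] [26, 17, 195] TL,TR,BR,BL [[209, 317], [217, 313], [233, 329], [208, 318]]
top yellow [386.44 307.1 ] [14, 45, 498] TL,TR,BR,BL [[381, 286], [390, 286], [393, 329], [383, 329]]
top orange [426.57 264.32] [6, 31, 139] TL,TR,BR,BL [[426, 250], [429, 250], [428, 277], [424, 280]]
top green [416.82 236.44] [11, 10, 102] TL,TR,BR,BL [[412, 232], [422, 233], [421, 241], [412, 240]]
top green [431.62 245.94] [14, 7, 79] TL,TR,BR,BL [[426, 243], [437, 244], [437, 249], [425, 248]]
top green [413.85 265.96] [12, 37, 318] TL,TR,BR,BL [[411, 248], [420, 248], [417, 284], [409, 283]]
top green [421.29 270.  ] [6, 30, 83] TL,TR,BR,BL [[424, 253], [424, 253], [423, 282], [419, 280]]
scene {(-56, -4, 0): [192.4, 275.7], (-56, -4, 70): [187.4, 247.6], (-56, -4, 95): [185.6, 237.1], (56, -4, 70): [219.2, 276.9], (56, 4, 70): [223.0, 275.0], (56, -4, 0): [223.4, 305.6], (56, 4, 0): [227.0, 303.6]}
top {(-56, -4, 0): [420.5, 303.3], (-56, -4, 70): [427.8, 301.5], (-56, -4, 95): [430.7, 300.8], (56, -4, 70): [431.4, 243.9], (56, 4, 70): [427.3, 243.5], (56, -4, 0): [424.0, 249.6], (56, 4, 0): [420.1, 249.2]}
```

Measured carrier at about (534,-232.5,74), yaw ≈ -6, which agrees with the dead reckoning; the rail at the green band is 51 mm ahead. Advance under the hook.

>>> arm_command([
  [0,[0.01,-0.001,0],0],
  [0,[0.02,-0.002,0],0],
  [0,[0.03,-0.0031,0],0],
  [0,[0.038,-0.004,0],0],
  [0,[0.044,-0.0046,0],0],
  [0,[0.048,-0.005,0],0],
  [0,[0.051,-0.0054,0],0],
  [0,[0.051,-0.0054,0],0],
  [0,[0.051,-0.0054,0],0],
  [0,[0.051,-0.0054,0],0],
])

```text
t: 18.4
eef_pos: [535.1, -232.9, 111.1]
orientation: [-0.0, 0.739, 0.673, -0.0]
wrist_force: [0.7, 0.2, -0.6]
opening: 6.2
```

```bash
python3 - <<'E'
from car import *
s=st(); print(s['moment']); b=snap('scene','s12.png'); a=snap('top','t12.png')
for n,im,(u,v,U,V) in(('scene',b,(130,180,300,330)),('top',a,(380,180,500,330))):
    hs=cv2.cvtColor(im,cv2.COLOR_RGB2HSV)
    for nm,lo,hi in(('yellow',(22,110,60),(34,255,255)),('orange',(3,120,60),(18,255,255)),('green',(50,90,40),(85,255,255))):
        m=cv2.inRange(hs,lo,hi)[v:V,u:U]; k,l,stt,c=cv2.connectedComponentsWithStats(m,connectivity=8)
        for i in range(1,k):
            if stt[i,4]>12:
                ys,xs=np.where(l==i); P=np.c_[xs,ys]+[u,v]
                ex=[P[np.argmin(P@d)].tolist() for d in np.array([[1,1],[-1,1],[-1,-1],[1,-1]])]
                print(n,nm,c[i]+[u,v],stt[i].tolist()[2:],'TL,TR,BR,BL',ex)
M=R.from_euler('z',-6,degrees=True).as_matrix(); o=np.array([585.,-238,74.3])
for n in('scene','top'): print(n,{X:proj(n,M@np.array(X)+o).round(1).tolist() for X in((-56,-4,0),(-56,-4,70),(-56,-4,95),(-30,-4,95),(56,-4,70),(56,4,70),(56,-4,0),(56,4,0),(20,-4,120),(-20,-4,120),(20,-4,100),(20,4,120))})
E
```

```text
t 18.40 pos [ 535.1 -232.9  111.1] phi 84.62 F [ 0.7  0.2 -0.6] open 6.2 j [ 0.41  0.54 -0.13  2.    0.12  0.61  1.67]
[ 0.02  0.03 -0.02]
scene yellow [208.51 259.02] [6, 16, 65] TL,TR,BR,BL [[206, 251], [209, 253], [211, 266], [207, 264]]
scene orange [207.12 267.  ] [9, 7, 24] TL,TR,BR,BL [[206, 264], [212, 267], [212, 267], [204, 270]]
scene orange [230.48 294.45] [37, 47, 373] TL,TR,BR,BL [[206, 280], [238, 288], [242, 318], [208, 289]]
scene green [218.56 268.42] [8, 7, 36] TL,TR,BR,BL [[215, 268], [220, 265], [222, 269], [216, 271]]
scene green [219.39 322.07] [26, 17, 207] TL,TR,BR,BL [[209, 317], [217, 313], [233, 329], [208, 318]]
top yellow [386.44 307.14] [14, 45, 498] TL,TR,BR,BL [[381, 286], [388, 285], [393, 329], [383, 329]]
top orange [428.65 229.86] [11, 23, 130] TL,TR,BR,BL [[428, 220], [432, 220], [431, 242], [427, 242]]
top green [424.35 231.42] [5, 10, 26] TL,TR,BR,BL [[426, 227], [426, 227], [426, 233], [422, 236]]
top green [416.03 236.45] [9, 10, 87] TL,TR,BR,BL [[412, 232], [419, 232], [420, 241], [412, 240]]
top green [427.88 245.03] [7, 7, 33] TL,TR,BR,BL 
[... 287 characters left out ...]
(-56, -4, 70): [201.8, 260.3], (-56, -4, 95): [200.1, 249.7], (-30, -4, 95): [207.6, 256.4], (56, -4, 70): [235.5, 291.2], (56, 4, 70): [239.3, 289.2], (56, -4, 0): [239.1, 320.1], (56, 4, 0): [242.8, 318.1], (20, -4, 120): [221.2, 258.9], (-20, -4, 120): [208.9, 248.1], (20, -4, 100): [222.4, 267.9], (20, 4, 120): [225.1, 257.1]}
top {(-56, -4, 0): [421.4, 279.0], (-56, -4, 70): [428.7, 275.4], (-56, -4, 95): [431.6, 274.0], (-30, -4, 95): [432.4, 260.3], (56, -4, 70): [432.3, 218.9], (56, 4, 70): [428.2, 218.5], (56, -4, 0): [424.8, 226.2], (56, 4, 0): [421.1, 225.8], (20, -4, 120): [437.1, 231.8], (-20, -4, 120): [435.8, 253.1], (20, -4, 100): [434.6, 233.9], (20, 4, 120): [432.8, 231.4]}
```

The carrier matches the prediction within 1 px in both views (far corner top (430,220), scene (242,318)), with no contact force. Lower onto the green band.

>>> arm_command([
  [0,[0,0,-0.004],0],
  [0,[0,0,-0.008],0],
  [0,[0,0,-0.012],0],
  [0,[0,0,-0.015],0],
  [0,[0,0,-0.017],0],
  [0,[0,0,-0.0185],0],
  [0,[0,0,-0.0185],0],
])

```text
t: 19.2
eef_pos: [535.4, -232.8, 92.3]
orientation: [-0.0, 0.739, 0.673, -0.0]
wrist_force: [0.2, -0.6, -0.3]
opening: 6.1
```

>>> arm_command([
  [0,[0,0,-0.001],0],
  [0,[0,0,-0.002],0],
  [0,[0,0,-0.002],0],
])

```text
t: 19.5
eef_pos: [535.6, -232.9, 90.7]
orientation: [0.0, 0.739, 0.673, 0.0]
wrist_force: [-0.2, -0.3, 0.5]
opening: 6.8
```

>>> arm_command([
  [0,[0,0,-0.0005],0],
  [0,[0,0,-0.001],0],
  [0,[0,0,-0.001],0],
])

```text
t: 19.8
eef_pos: [535.9, -233.0, 90.0]
orientation: [0.0, 0.739, 0.673, 0.0]
wrist_force: [-1.0, -0.3, 5.8]
opening: 6.2
```

Contact on the rail (5.8 N up). Slide the first half along the rail.

>>> arm_command([
  [0,[0,0,0],0],
  [0,[0.0002,0.002,0],0],
  [0,[0.0006,0.006,0],0],
  [0,[0.0012,0.011,0],0],
  [0,[0.0018,0.017,0],0],
  [0,[0.0024,0.023,0],0],
  [0,[0.0031,0.029,0],0],
  [0,[0.0037,0.035,0],0],
  [0,[0.0043,0.041,0],0],
  [0,[0.0049,0.047,0],0],
  [0,[0.0056,0.053,0],0],
  [0,[0.0062,0.059,0],0],
  [0,[0.0068,0.065,0],0],
  [0,[0.0075,0.071,0],0],
  [0,[0.0081,0.077,0],0],
  [0,[0.0087,0.083,0],0],
  [0,[0.0087,0.083,0],0],
], newtons=40)

```text
t: 21.5
eef_pos: [544.9, -148.9, 90.0]
orientation: [0.0, 0.739, 0.674, 0.001]
wrist_force: [0.2, 0.3, 6.6]
opening: 6.3
```

```bash
python3 -c "
from h import *
s=st();print(s['moment'])"
```

```text
t 21.50 pos [ 544.9 -148.9   90. ] phi 84.69 F [0.2 0.3 6.6] open 6.3 j [ 0.25  0.55 -0.11  2.06  0.12  0.54  1.53]
[ 0.16625278 -0.2871418   0.0495472 ]
```

Steady 6.6 N contact. Second half, stopping a little short for a check.

>>> arm_command([
  [0,[0.0002,0.002,0],0],
  [0,[0.0006,0.006,0],0],
  [0,[0.0012,0.011,0],0],
  [0,[0.0018,0.017,0],0],
  [0,[0.0024,0.023,0],0],
  [0,[0.0031,0.029,0],0],
  [0,[0.0037,0.035,0],0],
  [0,[0.0043,0.041,0],0],
  [0,[0.0049,0.047,0],0],
  [0,[0.0056,0.053,0],0],
  [0,[0.0062,0.059,0],0],
  [0,[0.0068,0.065,0],0],
  [0,[0.0075,0.071,0],0],
  [0,[0.0081,0.077,0],0],
  [0,[0.0085,0.081,0],0],
  [0,[0.0087,0.083,0],0],
  [0,[0.0087,0.083,0],0],
  [0,[0.0087,0.083,0],0],
])

```text
t: 23.3
eef_pos: [553.4, -66.7, 90.0]
orientation: [0.0, 0.739, 0.673, 0.0]
wrist_force: [-0.5, -2.5, 6.1]
opening: 6.1
```

```bash
python3 - <<'E'
from car import *
s=st(); print(s['moment']); b=snap('scene','s13.png'); a=snap('top','t13.png')
for n,im,(u,v,U,V) in(('scene',b,(230,190,350,320)),('top',a,(310,190,400,320))):
    hs=cv2.cvtColor(im,cv2.COLOR_RGB2HSV)
    for nm,lo,hi in(('yellow',(22,110,60),(34,255,255)),('orange',(9,120,60),(18,255,255)),('red',(0,140,60),(7,255,255))):
        m=cv2.inRange(hs,lo,hi)[v:V,u:U]; k,l,stt,c=cv2.connectedComponentsWithStats(m,connectivity=8)
        for i in range(1,k):
            if stt[i,4]>12:
                ys,xs=np.where(l==i); P=np.c_[xs,ys]+[u,v]
                ex=[P[np.argmin(P@d)].tolist() for d in np.array([[1,1],[-1,1],[-1,-1],[1,-1]])]
                print(n,nm,c[i]+[u,v],stt[i].tolist()[2:],'TL,TR,BR,BL',ex)
M=R.from_euler('z',-6,degrees=True).as_matrix(); o=np.array([603.,-70.7,54])
for n in('scene','top'): print(n,{X:proj(n,M@np.array(X)+o).round(1).tolist() for X in((-56,-4,0),(-56,-4,70),(-30,-4,95),(56,-4,70),(56,4,70),(56,-4,0),(56,4,0))})
E
```

```text
t 23.30 pos [553.4 -66.7  90. ] phi 84.64 F [-0.5 -2.5  6.1] open 6.1 j [ 0.09  0.55 -0.1   2.07  0.1   0.52  1.39]
[-0.24 -0.23 -0.05]
scene yellow [282.67 229.7 ] [5, 8, 30] TL,TR,BR,BL [[281, 226], [285, 228], [285, 231], [281, 233]]
scene yellow [233.41 291.58] [9, 13, 91] TL,TR,BR,BL [[230, 285], [236, 288], [238, 294], [230, 296]]
scene orange [300.87 263.09] [38, 48, 437] TL,TR,BR,BL [[278, 244], [312, 258], [314, 287], [279, 261]]
scene red [285.55 284.03] [17, 13, 115] TL,TR,BR,BL [[278, 281], [292, 284], [293, 287], [277, 282]]
scene red [304.34 299.67] [28, 21, 233] TL,TR,BR,BL [[292, 292], [315, 303], [318, 306], [291, 294]]
scene {(-56, -4, 0): [277.6, 260.8], (-56, -4, 70): [275.7, 233.7], (-30, -4, 95): [283.0, 229.5], (56, -4, 70): [310.9, 260.5], (56, 4, 70): [314.2, 258.8], (56, -4, 0): [311.7, 288.2], (56, 4, 0): [314.8, 286.4]}
top {(-56, -4, 0): [340.0, 271.7], (-56, -4, 70): [341.3, 267.6], (-30, -4, 95): [343.0, 252.8], (56, -4, 70): [346.5, 212.7], (56, 4, 70): [342.6, 212.3], (56, -4, 0): [344.9, 220.3], (56, 4, 0): [341.3, 219.9]}
```

Scene corners agree with the carrier being on the red band to about 1 to 2 mm. Nudge 1.5 mm, let go, and go straight up.

>>> arm_command([
  [0,[0.0002,0.0015,0],0],
  [0,[0.0002,0.0015,0],0],
  [0.01,[0.0002,0.0015,0],0],
  [0.02,[0.0002,0.0015,0],0],
  [0.04,[0.0002,0.0015,0],0],
  [0.05,[0.0002,0.0015,0],0],
  [0.05,[0.0002,0.0015,0],0],
  [0.05,[0.0002,0.0015,0],0],
  [0.05,[0.0002,0.0015,0],0],
  [0.05,[0.0002,0.0015,0],0],
  [0.05,[0.0002,0.0015,0],0],
])

```text
t: 24.5
eef_pos: [553.1, -65.4, 89.6]
orientation: [0.0, 0.739, 0.673, 0.0]
wrist_force: [0.5, 0.5, -0.3]
opening: 50.1
```

>>> arm_command([
  [0.05,[0,0,0.01],0],
  [0.05,[0,0,0.025],0],
  [0.05,[0,0,0.04],0],
  [0.05,[0,0,0.06],0],
  [0.05,[0,0,0.085],0],
  [0.05,[0,0,0.11],0],
  [0.05,[-0.03,0,0.13],0],
  [0.05,[-0.06,0.04,0.15],0],
  [0.05,[-0.1,0.09,0.15],0],
  [0.05,[-0.1,0.14,0.15],0],
  [0.05,[-0.1,0.19,0.15],0],
  [0.05,[-0.1,0.24,0.15],0],
  [0.05,[-0.1,0.28,0.15],0],
  [0.05,[-0.1,0.3,0.15],0],
  [0.05,[-0.1,0.3,0.15],0],
])

```text
t: 26.0
eef_pos: [452.4, 239.1, 240.3]
orientation: [-0.001, 0.737, 0.675, 0.001]
wrist_force: [0.2, -0.1, 0.1]
opening: 50.0
```

```bash
cat > fin.py <<'E'
from car import *
import sys
s=st(); b=snap('scene',f's{sys.argv[1]}.png'); a=snap('top',f't{sys.argv[1]}.png')
for n,im,(u,v,U,V) in(('scene',b,(230,190,350,320)),('top',a,(310,190,400,320))):
    hs=cv2.cvtColor(im,cv2.COLOR_RGB2HSV)
    for nm,lo,hi in(('yellow',(20,110,60),(34,255,255)),('orange',(7,110,50),(19,255,255)),('red',(0,140,60),(6,255,255)),('white',(0,0,200),(180,40,255))):
        m=cv2.inRange(hs,lo,hi)[v:V,u:U]; k,l,stt,c=cv2.connectedComponentsWithStats(m,connectivity=8)
        for i in range(1,k):
            if 8<stt[i,4]<900:
                ys,xs=np.where(l==i); P=np.c_[xs,ys]+[u,v]
                ex=[P[np.argmin(P@d)].tolist() for d in np.array([[1,1],[-1,1],[-1,-1],[1,-1]])]
                print(n,nm,c[i]+[u,v],stt[i].tolist()[2:],'TL,TR,BR,BL',ex)
for o in('carrier','carrier_tab','carrier_seat','screwdriver','tape_roll','battery','flux_bottle','screw_tray','wrench'):
    print(o,[(n,np.round(d['at'],0).tolist(),round(d['conf'],2)) for n in('scene','top') for d in find_in(n,o)[:1]])
M=R.from_euler('z',-6,degrees=True).as_matrix(); o=np.array([603.,-70.7,54])
for n in('scene','top'): print(n,{X:proj(n,M@np.array(X)+o).round(1).tolist() for X in((-56,-4,0),(-56,-4,70),(-56,-4,95),(-30,-4,95),(-56,4,95),(56,-4,70),(56,4,70),(56,4,0))})
E
python3 fin.py 14
```

```text
t 26.00 pos [452.4 239.1 240.3] phi 84.97 F [ 0.2 -0.1  0.1] open 50.0 j [-0.4   0.3  -0.25  2.02  0.1   0.83  0.78]
scene yellow [280.82 229.21] [10, 11, 72] TL,TR,BR,BL [[277, 225], [284, 227], [286, 231], [278, 234]]
scene yellow [233.33 291.  ] [9, 15, 99] TL,TR,BR,BL [[230, 283], [236, 287], [237, 295], [230, 296]]
scene orange [302.   262.93] [38, 48, 465] TL,TR,BR,BL [[279, 243], [313, 257], [316, 286], [281, 263]]
scene red [291.64 232.  ] [4, 5, 11] TL,TR,BR,BL [[291, 230], [291, 230], [293, 233], [291, 233]]
scene red [285.55 284.03] [17, 13, 115] TL,TR,BR,BL [[278, 281], [292, 284], [293, 287], [277, 282]]
scene red [304.26 299.59] [28, 21, 235] TL,TR,BR,BL [[293, 291], [315, 303], [318, 306], [291, 294]]
top yellow [340.44 259.27] [6, 16, 62] TL,TR,BR,BL [[339, 251], [342, 253], [342, 266], [339, 266]]
top yellow [386.14 302.35] [13, 35, 394] TL,TR,BR,BL [[381, 286], [390, 286], [392, 319], [382, 319]]
top orange [344.11 218.55] [5, 14, 55] TL,TR,BR,BL [[343, 212], [345, 212], [345, 225], [342, 225]]
top orange [341.5  250.75] [4, 5, 16] TL,TR,BR,BL [[340, 249], [342, 249
[... 905 characters left out ...]
('top', [752.0, 306.0, 64.0], 0.8)]
screw_tray [('scene', [459.0, -390.0, 11.0], 0.97), ('top', [463.0, -398.0, 4.0], 0.96)]
wrench [('scene', [732.0, -177.0, 8.0], 0.71), ('top', [720.0, -174.0, 5.0], 0.85)]
scene {(-56, -4, 0): [277.6, 260.8], (-56, -4, 70): [275.7, 233.7], (-56, -4, 95): [275.1, 223.6], (-30, -4, 95): [283.0, 229.5], (-56, 4, 95): [278.3, 222.1], (56, -4, 70): [310.9, 260.5], (56, 4, 70): [314.2, 258.8], (56, 4, 0): [314.8, 286.4]}
top {(-56, -4, 0): [340.0, 271.7], (-56, -4, 70): [341.3, 267.6], (-56, -4, 95): [341.8, 266.1], (-30, -4, 95): [343.0, 252.8], (-56, 4, 95): [337.6, 265.6], (56, -4, 70): [346.5, 212.7], (56, 4, 70): [342.6, 212.3], (56, 4, 0): [341.3, 219.9]}
```

Hanging at the red band, bystanders unmoved. Wait a second and confirm that it is at rest.

>>> arm_command([
  [0.05,[0,0,0],0],
  [0.05,[0,0,0],0],
  [0.05,[0,0,0],0],
  [0.05,[0,0,0],0],
  [0.05,[0,0,0],0],
  [0.05,[0,0,0],0],
  [0.05,[0,0,0],0],
  [0.05,[0,0,0],0],
  [0.05,[0,0,0],0],
  [0.05,[0,0,0],0],
])

```text
t: 28.0
eef_pos: [453.1, 234.6, 239.6]
orientation: [0.0, 0.739, 0.673, 0.0]
wrist_force: [0.4, -0.4, -0.6]
opening: 49.9
```

```bash
python3 fin.py 15 | grep -E '^t|scene (yellow|orange)|top (yellow|orange)|screwdr|wrench|flux'; python3 -c "
from h import *
print(manip.close_job())"
```

```text
t 28.00 pos [453.1 234.6 239.6] phi 84.63 F [ 0.4 -0.4 -0.6] open 49.9 j [-0.39  0.3  -0.25  2.02  0.1   0.83  0.78]
scene yellow [280.82 229.21] [10, 11, 72] TL,TR,BR,BL [[277, 225], [284, 227], [286, 231], [278, 234]]
scene yellow [233.33 291.  ] [9, 15, 99] TL,TR,BR,BL [[230, 283], [236, 287], [237, 295], [230, 296]]
scene orange [302.   262.93] [38, 48, 465] TL,TR,BR,BL [[279, 243], [313, 257], [316, 286], [281, 263]]
top yellow [340.5  259.32] [6, 16, 62] TL,TR,BR,BL [[339, 251], [342, 253], [342, 266], [339, 266]]
top yellow [386.14 302.35] [13, 35, 394] TL,TR,BR,BL [[381, 286], [390, 286], [392, 319], [382, 319]]
top orange [344.11 218.55] [5, 14, 55] TL,TR,BR,BL [[343, 212], [345, 212], [345, 225], [342, 225]]
top orange [341.38 250.81] [5, 5, 16] TL,TR,BR,BL [[340, 249], [342, 249], [343, 253], [340, 252]]
top orange [339.33 267.4 ] [5, 6, 15] TL,TR,BR,BL [[338, 264], [342, 267], [341, 269], [338, 269]]
top red [337.83 256.02] [11, 53, 216] TL,TR,BR,BL [[339, 224], [340, 224], [343, 276], [333, 275]]
top red [346.62 230.  ] [2, 10, 16] TL,TR,BR,BL [[346, 225], [347, 225], [347, 234], [346, 234]]
top red [346.04 244.1 ] [6, 22, 48] TL,TR,BR,BL [[346, 236], [349, 235], [345, 256], [344, 255]]
top red [343.54 263.23] [2, 7, 13] TL,TR,BR,BL [[344, 260], [344, 260], [344, 266], [343, 266]]
screwdriver [('scene', [480.0, -176.0, 20.0], 0.71), ('top', [455.0, -173.0, 25.0], 0.61)]
tape_roll [('top', [787.0, -2.0, 25.0], 0.61)]
flux_bottle [('scene', [768.0, 297.0, 54.0], 0.67), ('top', [754.0, 305.0, 64.0], 0.78)]
wrench [('scene', [731.0, -177.0, 6.0], 0.69), ('top', [725.0, -176.0, 8.0], 0.96)]
top {(-56, -4, 0): [340.0, 271.7], (-56, -4, 70): [341.3, 267.6], (-56, -4, 95): [341.8, 266.1], (-30, -4, 95): [343.0, 252.8], (-56, 4, 95): [337.6, 265.6], (56, -4, 70): [346.5, 212.7], (56, 4, 70): [342.6, 212.3], (56, 4, 0): [341.3, 219.9]}
the job is handed in; nothing more can be done
None
```

The carrier now hangs by itself on the red band, and the job was handed in at about 29 s of the 72 s allowed. I did the steps in the order you gave:
- **Out of the box:** I lifted it by its hook, stood it in the stand's slot (floor contact at about 30 N) and let go.
- **Onto the rail:** I took it again by the yellow tab, hooked it over the rail and lowered it onto the green band (about 6 N of contact).
- **Along the rail:** I slid it to the red band. The contact readings before, halfway and after were all 6 to 7 N, so I take it that it stayed on the rail. Then I let go.

**Last checks:**
- Two measurements 2 s apart show the carrier at rest, within about 2 px (some 4 mm) of the red band's centre in both cameras.
- The robot is well clear of everything.
- After the release, all six loose things were found within about 4 mm of where they started, which is the detector's own error.

**What failed or disagreed:**
- **First grasp:** it closed on nothing. The cameras put the real fingertips about 8 mm farther ahead and 35 mm higher than the reported tool position. I corrected for this and the second grasp held.
- **Cameras:** the two disagree by about 4 mm, so I used averages.
- **Detector:** the networks placed the tab and hook points only roughly, so I relied on colour outlines and corner fits.
- **Pictures:** I had used up the allowed views after the carrier went into the stand, so the later checks are numbers only.

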